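Seat the weighing pan on the hop scale

ROBOT

A 7-joint arm with a two-finger parallel gripper is mounted at the origin on the work surface. World frame = base frame: x ahead of the robot, y to its left, z up, the work surface at z = 0. Lengths are in m, angles in rad, forces in N, time in s.
With the tool pointing down it reaches from about 0.4 to 0.875 m from the base axis. Payload 6.5 kg.
Tool frame: the origin (TCP) lies on the centre line of the jaws, within the pads' length; the fingertips stand 22 mm ahead of it and the grasp point (between the pads) lies 3 mm ahead of it; z points along the fingers, y is the line along which they close (so a half turn about z gives the same grasp; the last joint's range is limited). The gripper opens to 85 mm and grips with 20 to 120 N. Pads are 22 mm wide; open, the fingers measure 114 mm over their backs; the gripper's body (76 mm by 85 mm) begins 54 mm behind the grasp point. The pads swing forward as they close: fully open they stand 13 mm farther back than shut.
Start: joints at [-1.38, 0.536, -0.004, 1.538, 0.003, 1.067, -0.071], TCP at [0.165, 0.629, 0.222] pointing down, gripper open.
Joint ranges: [-2.7, 2.7], [-0.37, 2.16], [-1.27, 1.26], [0.24, 2.4], [-1.31, 4.45], [0.19, 1.91], [-2.76, 2.76]. Speed limits (rad/s): [2.39, 2.39, 3.14, 3.14, 3.14, 3.14, 3.14].

INTERFACE

Orientations are given as a 3x3 rotation matrix whose columns are the frame's x, y, z axes.
In Python, from workcell import status, imaging, ticket gives the robot as it stands.
- The arm moves only by the tool jog_arm, never from a script. Its argument "commands" is a list of rows, each a list of 6 numbers: the shift along the tool's x, y, z in cm, then the turn, a rotation vector about the tool's x, y, z in rad. A call has exactly 10 rows; each row shifts and turns the commanded pose from where the row before left it, along the tool's axes as they then stand; what a row does not reach is not made up. A row lasts 1/8 s, in which the tool goes at most 62.5 mm and 10.7 degrees, less where a joint would pass 70% of its speed; a pose out of reach is approached as far as the arm can. A call is refused whole if a number of a shift passes 6.25 or a number of a turn 0.188, either way. A call with a gripper value outside its range is refused whole. "fingers" is the closure, from -1 (fully open) to 1 (shut), set as the call begins (left out, the last holds). The fingers move at their own pace and stop on an object; "newtons" is the grip in N (left out, the last holds). Time passes only in rows, so rows that do not move let the fingers close, or fill a call up. It gives the time, the measured TCP pose, the force, the opening and the grip force at its end, in the units of the state.
- status.state(): the state, without advancing time (a new reading comes with each control period).
- imaging.read_camera(name): name is "side" or "top"; returns a dict with "frame" (384x512x3 uint8, red, green, blue), "fx", "fy", "cx", "cy" (pixels), "eye" and "rotation" of the camera in the world. Camera axes: x right, y down, z forward; pixel columns grow to the right and rows downward; lengths in m; the calibration is good to about 2 mm. A picture is of the moment at which its call begins. There is no depth.
- ticket.sign_off(): hands the job in; it is judged then, once.
The state is a dict: "time_s": time; "q": joint angles; "joint_velocities": joint speeds; "effort": joint torques, N m; "tool_pos": TCP position; "tcp_rot": TCP orientation; "wrist_force": force on the tool from outside, world axes, zero at the start; "moment": the same for the moment, N m; "gripper_width": opening from 0.0 (shut) to 1.0 (fully open); "finger_force": force on a finger pad.
Only numpy, scipy, OpenCV 4.12 (cv2) and the standard library are available. Lean on these libraries where they do the work, as an engineer would, in place of code of your own. Each camera call takes 0.05 s, during which the arm holds its last target. There are 200 camera calls.

TASK

Get the hop scale ready for weighing: swing the clear front door of its draught guard open to about a right angle and leave it open, then set the steel pan down gently, neither dropped nor forced, on the scale's two orange pegs, with its pouring lip out through the doorway, so that it sits fully home, flat on the deck. Leave everything else on the table standing where it is.

Things in the scene. Friction and masses are not known exactly. Their poses are not given: they have to be found in the camera images.
- pan: square stainless weighing pan 120 x 120 mm, pouring lip on one side, on a black carrier plate; 0.3 to 0.55 kg. Origin: centre of its underside; lip towards -x, z up. Carrier 18 mm thick, with two round sockets from below, 19 mm wide, 15 mm deep, at x = -35 and +35 mm, y = 0. Dish rim 52 mm above the underside; two uprights at y = -60 and +60 mm carry a bar across it
- pan_bar (a point): middle of the pan's blue carrying bar, 105 mm above the pan's underside; the bar runs along the pan's y, 16 mm wide (x), 14 mm tall (z), 116 mm free between its uprights. Axes as the pan's
- pan_lip (a point): tip of the pan's pouring lip, at x = -125 mm of the pan, 20 mm above its underside; the lip is about 75 mm wide and 42 mm tall over the underside
- scale_seat (a point): point on the fixed white scale's flat deck midway between its two orange pegs, 45 mm above the table; -x is the scale's front (display, door), z up. Pegs at x = -35 and +35 mm, y = 0: 16 mm thick, 12 mm tall, tapered tips. Deck 200 x 200 mm, low display nose to x = -170. Clear walls at y = -87, +87 and x = +87 mm rise 90 mm above the deck, no roof; the door shuts the front at x = -92
- guard_door (a joint): the clear front door of the guard: 0 closed, grows as it swings outward (towards the scale's -x), limit 1.9 rad, stays where it is left; may start ajar
- guard_door_handle (a point): grip point on the door's red handle, a vertical bar 12 mm in diameter, 52 mm long, standing 37 mm off the door's face; 18 mm below the bar's top end, 140 mm along the door from the hinge. Axes turn with the door: -x points out of its face, y from hinge to free edge
- guard_door_hinge (a point): point on the door's vertical hinge line at the handle's height, at x = -92, y = -85 mm of the scale; the door is 167 mm wide from here and 84 mm tall, its lower edge at the deck's height, its top 15 mm above this point. Axes turn with the door
- can_red: bystander: red drinks can 66 mm in diameter, 122 mm tall, standing; origin under its centre
- can_green: bystander: green drinks can, same size and origin
- can_blue: bystander: blue drinks can, same size and origin
- hop_jar: bystander: green glass jar with white cap, 68 mm in diameter, 115 mm tall; origin under its centre
- cup: bystander: white ceramic cup without handle, 70 mm in diameter, 95 mm tall; origin under its centre
- tape_roll: bystander: yellow ring of packing tape lying flat, 90 mm across, 48 mm tall; origin under its centre
- tub: bystander: open clear plastic tub 110 x 150 x 60 mm; origin under its centre
Mind the look-alikes: they are no part of the job. Of the things shaped like the pan, the stainless one is meant.

How it is judged:
On the way:
1. the guard door is swung wide open (past 1.15 rad) while the pan is not yet on the scale (value of joint guard_door above 1.15 rad and horizontal distance between pan and scale_seat above 0.05 m), for 0.2 s.
At the end, for the whole second after the job is handed in: The pan rests on the scale: its underside's centre within 4 mm sideways and 3 mm in height of the seat point between the pegs, tilted under 0.04 rad, square to the scale within 0.06 rad, lip out of the front, at rest (under 0.02 m/s and 0.1 rad/s), and the door still open past 1.1 rad (horizontal distance between pan and scale_seat below 0.004 m and z of pan in the frame of scale_seat between -0.003 and 0.003 m and angle between pan's own z axis and vertical below 0.04 rad and angle between the x axis of pan and the x axis of scale_seat, either way round below 0.06 rad and x of pan_lip in the frame of scale_seat below -0.1 m and value of joint guard_door above 1.1 rad and linear speed of pan below 0.02 m/s and angular speed of pan below 0.1 rad/s); the robot touches nothing.
It fails at once if a bystander (can_red, can_green, can_blue, hop_jar, cup, tape_roll, tub) is moved more than 30 mm (distance of any of can_red, can_green, can_blue, hop_jar, cup, tape_roll, tub from where it was at the start of the episode above 0.03 m).
It fails at once if the pan is forced against the scale: more than 60 N between the pan and the scale or its guard (contact force between pan and scale above 60 N).
It fails at once if the pan is dropped onto its seat: it comes down on the deck (last 15 mm above it) faster than 0.3 m/s (horizontal distance between pan and scale_seat below 0.03 m and z of pan in the frame of scale_seat below 0.015 m and linear speed of pan above 0.3 m/s).
It also fails if it takes over 67 s, if anything falls off the work surface, if the arm or the gripper's body presses on something with over 40 N, if the wrist force passes 120 N, or if a joint passes its speed limit or range.

## Working session

There is one attempt and no reset: what is moved stays moved. The work goes in short steps, Python scripts to look and compute and a tool call to move; the robot and the scene stay as the last step left them, time stands still between calls to the robot, and variables do not carry over. Pictures are saved under pics/ and viewed, at most 10 in all, crops included, and the job is handed in when it is done.

Besides the shell and the picture viewer there is one more tool, called after "Emit:" as name(argument=value, ...), one argument or row to a line, values as JSON. jog_arm: Moves the arm, as the interface text tells. Its arguments: {"type":"object","properties":{"commands":{"type":"array","items":{"type":"array","items":{"type":"number"}}},"fingers":{"type":"number"},"newtons":{"type":"number"}},"required":["commands"]}

```bash
ls; mkdir -p pics
cat > h.py <<'E'
import numpy as np, cv2
from workcell import status, imaging, ticket
def grab(n,fn=None):
    c=imaging.read_camera(n)
    if fn: cv2.imwrite(fn,c["frame"][:,:,::-1])
    return c
def ray(c,u,v):
    d=np.array([(u-c["cx"])/c["fx"],(v-c["cy"])/c["fy"],1.]); d=np.array(c["rotation"])@d
    return np.array(c["eye"]),d/np.linalg.norm(d)
def onz(c,u,v,z):
    e,d=ray(c,u,v); return e+d*(z-e[2])/d[2]
def proj(c,p):
    q=np.array(c["rotation"]).T@(np.array(p)-c["eye"]); return c["fx"]*q[0]/q[2]+c["cx"],c["fy"]*q[1]/q[2]+c["cy"]
def tri(c1,p1,c2,p2):
    e1,d1=ray(c1,*p1);e2,d2=ray(c2,*p2)
    s=np.linalg.lstsq(np.stack([d1,-d2],1),e2-e1,rcond=None)[0]
    a=e1+s[0]*d1;b=e2+s[1]*d2
    return (a+b)/2,np.linalg.norm(a-b)
E
python3 - <<'E'
from h import *
import pickle
T=grab("top");S=grab("side");pickle.dump((T,S),open("c0.pkl","wb"))
for n,c in(("top",T),("side",S)):
    cv2.imwrite(f"pics/{n}0.png",cv2.resize(c["frame"][:,:,::-1],(800,600),interpolation=cv2.INTER_CUBIC)); print(n,c["eye"],np.round(c["rotation"],3),c["fx"],c["cx"],c["cy"])
print(status.state())
E
```

```text
pics
top [ 0.31015712 -0.07089824  1.28107995] [[-0.023 -0.984  0.177]
 [-1.     0.021 -0.013]
 [ 0.009 -0.178 -0.984]] 377.8100922435366 255.26437305762917 186.68135356412057
side [0.39427442 0.7588646  0.76500906] [[-0.979 -0.141  0.148]
 [-0.203  0.59  -0.782]
 [ 0.023 -0.795 -0.606]] 348.74231908928994 262.5420853586519 190.3034421596476
{'time_s': 0.1, 'q': array([-1.38018807,  0.5371317 , -0.00439214,  1.53874964,  0.00260441,
        1.06724685, -0.07122412]), 'joint_velocities': array([ 1.36479685e-03, -7.08447007e-04,  9.34521083e-04, -2.91516868e-03,
        3.42668864e-05, -2.21572645e-04, -2.20780638e-03]), 'effort': array([ 2.23764968e-03, -5.84565461e+01,  1.05166879e+00, -2.59773839e+01,
        1.26159596e-02,  4.57929564e-03, -2.25931922e-05]), 'tool_pos': array([0.16499745, 0.62813433, 0.22128399]), 'tcp_rot': array([[-9.67208076e-01,  2.53985187e-01, -2.50957318e-04],
       [ 2.53985272e-01,  9.67206908e-01, -1.50951799e-03],
       [-1.40667557e-04, -1.52375745e-03, -9.99998829e-01]]), 'wrist_force': array([-0.26215261,  0.2760095 ,  0.02947091]), 'moment': array([-0.0017169 ,  0.03076189, -0.01977529]), 'finger_force': 0.0, 'gripper_width': 1.0002412819678501}
```

View pics/top0.png

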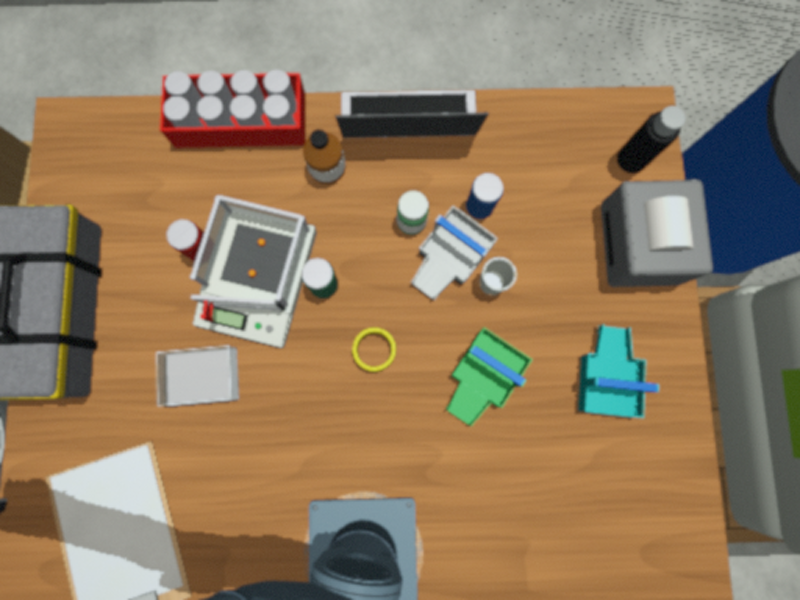

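View pics/side0.png

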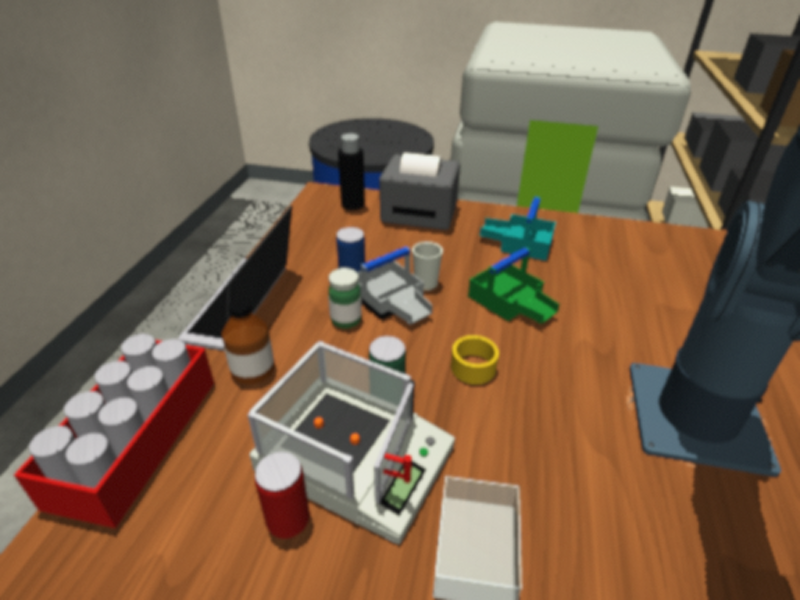

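The top view (800x600) shows three pan-shaped things: stainless (455,250), green (490,375) and teal (615,375). The stainless one fits the description. The scale is at (255,255), its orange pegs at (262,241) and (252,272), and the red handle at (208,312). Next I'll measure and confirm in a crop.

```bash
cat >> h.py <<'E'
def blobs(c,lo,hi,amin=4,roi=None):
    h=cv2.cvtColor(c["frame"],cv2.COLOR_RGB2HSV); m=cv2.inRange(h,np.array(lo),np.array(hi))
    if roi: k=np.zeros_like(m);k[roi[1]:roi[3],roi[0]:roi[2]]=1;m=m*k
    n,l,s,ce=cv2.connectedComponentsWithStats(m)
    return [(s[i,4],ce[i],s[i,:4],(l==i)) for i in range(1,n) if s[i,4]>=amin]
E
python3 - <<'E'
from h import *
import pickle
T,S=pickle.load(open("c0.pkl","rb"))
for n,c in(("top",T),("side",S)):
  for nm,lo,hi in(("orange",(5,150,150),(14,255,255)),("blue",(105,120,90),(120,255,255)),("red",(0,170,90),(4,255,255)),("red2",(174,170,60),(180,255,255))):
    for b in blobs(c,lo,hi,5):
        if b[0]<900: print(n,nm,b[0],np.round(b[1],1),b[2])
a=cv2.resize(T["frame"][100:230,90:350],(800,400),interpolation=cv2.INTER_CUBIC)
b=cv2.resize(S["frame"][150:350,150:350],(400,400),interpolation=cv2.INTER_CUBIC)
im=np.zeros((600,800,3),np.uint8)
im[:300,:600]=cv2.resize(T["frame"][110:225,95:325],(600,300),interpolation=cv2.INTER_CUBIC)
im[300:,:400]=cv2.resize(S["frame"][215:350,155:335],(400,300),interpolation=cv2.INTER_CUBIC)
im[300:,400:]=cv2.resize(S["frame"][140:230,200:320],(400,300),interpolation=cv2.INTER_CUBIC)
cv2.imwrite("pics/crop1.png",im[:,:,::-1])
E
```

```text
top orange 49 [102.2  75.1] [101  61   7  30]
top blue 141 [294.7 150.6] [280 140  30  23]
top blue 5 [456. 165.] [456 163   1   5]
top blue 111 [319.4 234.7] [303 224  32  22]
top blue 140 [402.2 246.2] [384 243  36   8]
top red 9 [123.8  49.9] [122  49   4   4]
top red 8 [144.8  49.8] [144  48   3   5]
top red 7 [166.   48.7] [165  48   3   3]
top red 6 [168.8  58.7] [168  57   3   4]
top red 17 [105.   61.2] [104  58   4   8]
top red 23 [124. 156.] [117 148  12  14]
top red 47 [132.5 199.2] [129 194   7  11]
side orange 152 [312.1 164.2] [303 158  20  16]
side orange 5 [256.6 166.8] [256 166   2   3]
side orange 5 [275.2 190.8] [274 190   3   3]
side orange 474 [505.4 242. ] [495 220  17  49]
side orange 12 [303.2 229.7] [300 229   8   2]
side orange 569 [499.8 288.3] [486 252  26  78]
side orange 28 [203.3 269.2] [201 267   6   6]
side orange 30 [226.6 279.6] [224 277   6   6]
side orange 34 [494.6 316. ] [492 309   6  16]
side orange 263 [496.6 346.3] [488 321  18  46]
side orange 695 [ 14.  351.8] [  0 328  35  53]
side orange 16 [ 38.8 341.6] [ 35 338   8   9]
side orange 174 [ 36.7 357.7] [ 18 339  34  45]
side orange 5 [449.8 375.4] [449 374   2   4]
side blue 73 [211.2 112.3] [207 108   9  10]
side blue 76 [237.9 114.9] [234 111  10  10]
side blue 51 [341.1 133.2] [338 127   7  13]
side blue 137 [246.  165.6] [231 159  30  14]
side blue 109 [326.9 165.4] [316 159  22  14]
side red 5 [ 61. 248.] [ 60 247   3   3]
side red 10 [ 41.4 269.9] [ 40 268   4   4]
side red 118 [256.  297.9] [246 291  17  17]
side red 514 [178.1 326.8] [165 308  26  36]
```

View pics/crop1.png

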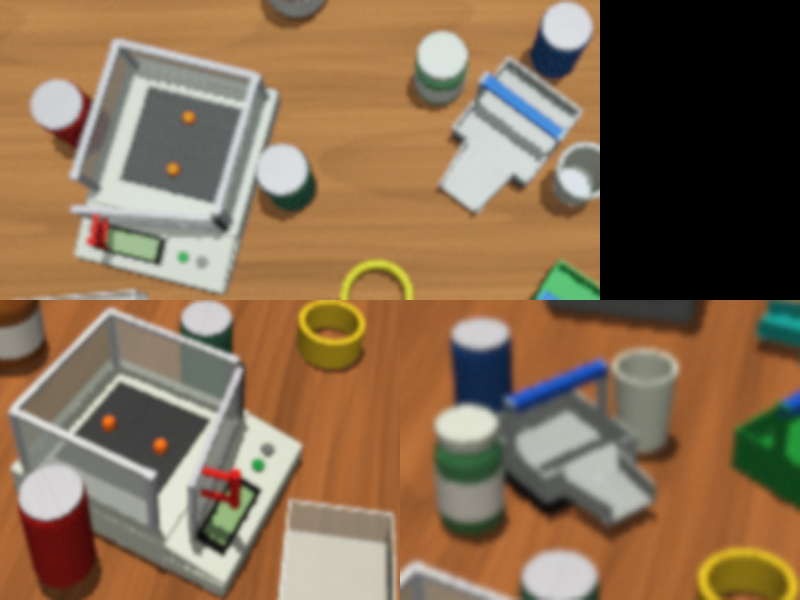

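The crop confirms the stainless pan with its blue bar (crop top at (522,105)). The jar, blue can and cup stand close by. The door is already slightly ajar, with the red handle at (97,232). Next come the poses.

Run:
```python
from h import *
import pickle
T,S=pickle.load(open("c0.pkl","rb"))
tp=blobs(T,(5,150,120),(20,255,255),5,(150,140,180,185)); print([(b[0],b[1]) for b in tp])
tp=sorted(tp,key=lambda b:-b[0])[:2]; tp=sorted(tp,key=lambda b:b[1][1])
sp=sorted(blobs(S,(5,150,150),(14,255,255),20,(195,260,235,290)),key=lambda b:b[1][0])
P=[]
for a,b in zip(tp,sp):
    p,r=tri(T,a[1],S,b[1]); print("peg tri",p,r, "topplane",onz(T,*a[1],.052),"side",onz(S,*b[1],.052)); P.append((onz(T,*a[1],.052)+onz(S,*b[1],.052))/2)
seat=(P[0]+P[1])/2; d=P[0]-P[1]; yaw=np.arctan2(d[1],d[0]); print("seat",seat,"yaw",yaw,"sep",np.linalg.norm(d))
# bar
def bar(c,roi):
    b=max(blobs(c,(100,100,70),(122,255,255),20,roi),key=lambda b:b[0]); ys,xs=np.nonzero(b[3])
    r=cv2.minAreaRect(np.stack([xs,ys],1).astype(np.float32))
    return b,r
bt,rt=bar(T,(270,130,320,170)); bs,rs=bar(S,(225,150,265,180))
print(rt,rs)
print("bar tri",tri(T,rt[0],S,rs[0]), onz(T,*rt[0],.108), onz(S,*rs[0],.106))
ys,xs=np.nonzero(bt[3]); w=np.array([onz(T,x,y,.110) for x,y in zip(xs,ys)])[:,:2]
v=cv2.fitLine(w.astype(np.float32),cv2.DIST_L2,0,.01,.01).ravel(); print("bar dir top",v, "yaw",np.arctan2(v[1],v[0]),"ext",np.ptp((w-v[2:])@v[:2]))
ys,xs=np.nonzero(bs[3]); w=np.array([onz(S,x,y,.106) for x,y in zip(xs,ys)])[:,:2]
v=cv2.fitLine(w.astype(np.float32),cv2.DIST_L2,0,.01,.01).ravel(); print("bar dir side",v, np.arctan2(v[1],v[0]),"ext",np.ptp((w-v[2:])@v[:2]))
R=np.array([[np.cos(yaw),-np.sin(yaw)],[np.sin(yaw),np.cos(yaw)]])
h=seat[:2]+R@[-.092,-.085]; print("hinge",h)
b=max(blobs(T,(0,150,80),(6,255,255),10,(120,185,145,212)),key=lambda b:b[0]);ys,xs=np.nonzero(b[3]);print("handle top rows",ys.min(),ys.max(),xs.min(),xs.max(),b[1])
for u,v_ in((b[1][0],ys.max()-3),): print(onz(T,u,v_,.13))
for a in np.arange(0,2,.1):
    A=yaw-a; r=np.array([[np.cos(A),-np.sin(A)],[np.sin(A),np.cos(A)]]); g=h+r@[-.037,.140]; e=h+r@[0,.167]
    print(round(a,1),np.round(g,3),"edge",np.round(e,3),"top px",np.round(proj(T,[*g,.132])),np.round(proj(T,[*g,.08])),"side",np.round(proj(S,[*g,.132])),np.round(proj(S,[*g,.08])))
for u,v_ in((237/1.5625,345/1.5625),(157/1.5625,352/1.5625),(238/1.5625,400/1.5625),(160/1.5625,406/1.5625)): print("tub",onz(T,u,v_,.06)[:2])
for n,u,v_ in(("green",318,270),("red",185,233),("jar",413,205),("blue",488,186),("cup",498,272)): print(n,onz(T,u/1.5625,v_/1.5625,.12)[:2])
```

```text
[(np.int32(16), array([167. , 154.5])), (np.int32(16), array([161. , 174.5]))]
peg tri [0.64784895 0.20574086 0.05325483] 0.0013638800241345308 topplane [0.64748851 0.20592653 0.052     ] side [0.64901795 0.20467083 0.052     ]
peg tri [0.5798604  0.22431506 0.05320149] 0.0014436456416931048 topplane [0.57938534 0.22453481 0.052     ] side [0.58092006 0.22332179 0.052     ]
seat [0.61420297 0.21461349 0.052     ] yaw -0.26702741745062175 sep 0.07060272803479442
((294.9704895019531, 150.54161071777344), (34.98704147338867, 4.998149394989014), 35.311214447021484) ((241.85679626464844, 165.13047790527344), (36.32609176635742, 18.248003005981445), 9.7824068069458)
bar tri (array([ 0.64612554, -0.21699916,  0.10294758]), np.float64(0.015372991079695825)) [ 0.63676681 -0.21674977  0.108     ] [ 0.65310539 -0.21479322  0.106     ]
bar dir top [ 0.62937576  0.7771011   0.63681877 -0.21481998] yaw 0.89004666 ext 0.11258970069726298
bar dir side [ 0.9088152   0.4171989   0.6583713  -0.21506366] 0.43036097 ext 0.13277975221623767
hinge [0.50303493 0.15690154]
handle top rows 193 204 129 136 [13
[... 1560 characters left out ...]
174. 148.] [177. 152.] side [206. 237.] [208. 251.]
1.6 [0.648 0.151] edge [0.663 0.108] top px [179. 147.] [182. 152.] side [208. 233.] [210. 247.]
1.7 [0.646 0.137] edge [0.657 0.092] top px [183. 148.] [186. 152.] side [211. 229.] [212. 243.]
1.8 [0.644 0.123] edge [0.65  0.077] top px [188. 148.] [191. 153.] side [213. 226.] [214. 240.]
1.9 [0.64  0.109] edge [0.641 0.063] top px [192. 150.] [195. 154.] side [216. 222.] [217. 236.]
tub [0.42561408 0.24936851]
tub [0.41487418 0.41306352]
tub [0.3138619  0.24450697]
tub [0.30555549 0.40163742]
green [0.56712668 0.07513338]
red [0.64961065 0.34459279]
jar [ 0.69958048 -0.11951294]
blue [ 0.73747056 -0.27577545]
cup [ 0.55534879 -0.28685081]
```

Run:
```python
from h import *
import pickle
T,S=pickle.load(open("c0.pkl","rb"))
k=1.5625
print("tub +x-y",tri(T,(237/k,345/k),S,(445/k,480/k)),"-x-y",tri(T,(238/k,400/k),S,(520/k,487/k)))
h=np.array([.503,.157]);yaw=-.267
for a in np.arange(0,2,.1):
    A=yaw+a; r=np.array([[np.cos(A),-np.sin(A)],[np.sin(A),np.cos(A)]]); g=h+r@[-.037,.140]; e=h+r@[0,.167]
    print(round(a,1),np.round(g,3),"edge",np.round(e,3),"top px",np.round(proj(T,[*g,.132])),np.round(proj(T,[*g,.08])),"side",np.round(proj(S,[*g,.132])),np.round(proj(S,[*g,.08])))
im=np.zeros((600,800,3),np.uint8)
im[:,:400]=cv2.resize(T["frame"][170:275,90:160],(400,600),interpolation=cv2.INTER_CUBIC)
im[:,400:]=cv2.resize(S["frame"][270:384,265:341],(400,600),interpolation=cv2.INTER_CUBIC)
cv2.imwrite("pics/crop2.png",im[:,:,::-1])
```

```text
tub +x-y (array([0.42728389, 0.25662862, 0.03243441]), np.float64(0.0018677266695924467)) -x-y (array([0.31350296, 0.24956126, 0.0406378 ]), np.float64(0.0008417299175796114))
0.0 [0.504 0.302] edge [0.547 0.318] top px [129. 194.] [134. 196.] side [249. 291.] [249. 305.]
0.1 [0.49  0.301] edge [0.531 0.322] top px [129. 198.] [134. 201.] side [256. 292.] [255. 306.]
0.2 [0.475 0.299] edge [0.514 0.324] top px [130. 203.] [135. 205.] side [262. 292.] [262. 307.]
0.3 [0.461 0.296] edge [0.497 0.324] top px [131. 207.] [136. 209.] side [269. 292.] [268. 306.]
0.4 [0.448 0.291] edge [0.481 0.323] top px [132. 212.] [137. 214.] side [275. 292.] [274. 306.]
0.5 [0.435 0.285] edge [0.464 0.319] top px [134. 216.] [139. 218.] side [282. 290.] [281. 305.]
0.6 [0.422 0.277] edge [0.448 0.315] top px [136. 220.] [141. 221.] side [288. 289.] [286. 303.]
0.7 [0.411 0.269] edge [0.433 0.309] top px [139. 224.] [144. 225.] side [294. 286.] [292. 301.]
0.8 [0.4   0.259] edge [0.418 0.301] top px [142. 227.] [147. 228.] side [299. 284.] [297. 298.]
0.9 [0.39  0.248] edge [0.404 0.292] top px [146. 2
[... 315 characters left out ...]
15. 270.] [313. 284.]
1.3 [0.364 0.197] edge [0.36  0.243] top px [162. 239.] [166. 240.] side [318. 265.] [315. 280.]
1.4 [0.361 0.183] edge [0.352 0.228] top px [167. 240.] [171. 240.] side [320. 261.] [317. 275.]
1.5 [0.359 0.168] edge [0.345 0.212] top px [172. 240.] [175. 241.] side [321. 257.] [318. 271.]
1.6 [0.358 0.154] edge [0.341 0.196] top px [177. 240.] [180. 241.] side [321. 252.] [319. 267.]
1.7 [0.359 0.14 ] edge [0.338 0.18 ] top px [181. 240.] [185. 241.] side [321. 248.] [319. 262.]
1.8 [0.362 0.125] edge [0.336 0.163] top px [186. 239.] [189. 240.] side [321. 244.] [318. 258.]
1.9 [0.366 0.111] edge [0.336 0.147] top px [191. 238.] [194. 238.] side [320. 240.] [317. 254.]
```

View pics/crop2.png

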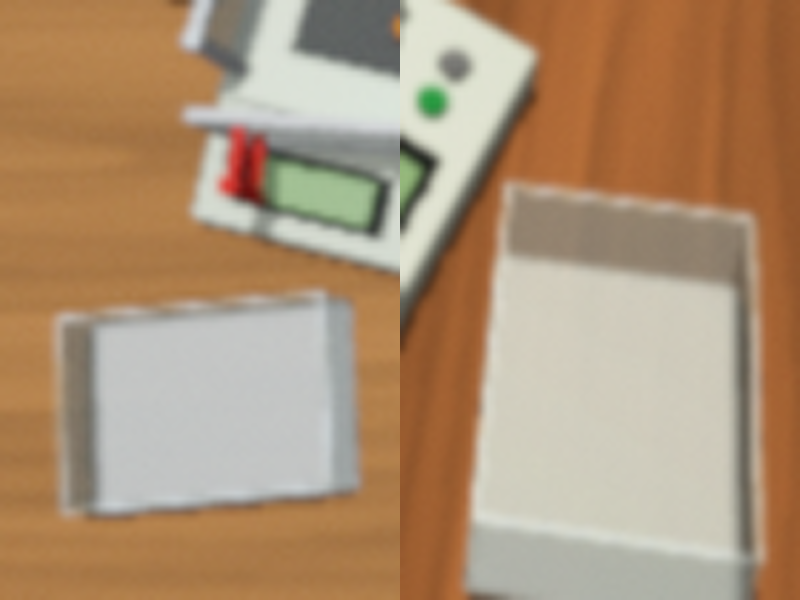

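Run:
```python
from h import *
import pickle
T,S=pickle.load(open("c0.pkl","rb"))
tp=lambda x,y:(90+x*.175,170+y*.175); sd=lambda x,y:(265+(x-400)*.19,270+y*.19)
print("rim +x-y",tri(T,tp(322,293),S,sd(508,185)),"-x-y",tri(T,tp(330,490),S,sd(752,215)),"+x+y",tri(T,tp(60,318),S,sd(473,517)))
C=[onz(T,*tp(*p),.06)[:2] for p in((322,293),(330,490),(62,512),(60,318))];C=np.array(C);print(C,C.mean(0))
c=C.mean(0);h=np.array([.503,.157])
e=C[1]+0; ax=(C[0]+C[3]-C[1]-C[2]);th0=np.arctan2(ax[1],ax[0]);print("th0",th0,np.linalg.norm(ax)/2)
def clear(c,th):
    d=h-c; u=np.array([np.cos(th)*d[0]+np.sin(th)*d[1],-np.sin(th)*d[0]+np.cos(th)*d[1]])
    return np.linalg.norm(np.maximum(abs(u)-[.055,.075],0))-.167
u=(c-h)/np.linalg.norm(c-h)
for s in(0,.01,.015,.02,.025):
    print(s,[(round(r,1),round(1e3*clear(c+u*s,th0+r),1)) for r in np.arange(-1.2,.05,.1)])
```

```text
rim +x-y (array([0.42463716, 0.26741769, 0.05654809]), np.float64(0.0003008801361498072)) -x-y (array([0.31605782, 0.25960641, 0.05719877]), np.float64(0.002154384870722898)) +x+y (array([0.41476731, 0.41467659, 0.0555518 ]), np.float64(0.001408010955088474))
[[0.4244649  0.26645941]
 [0.31497722 0.25898135]
 [0.30641524 0.40655632]
 [0.41368521 0.41294102]] [0.36488564 0.33623453]
th0 0.0638681129318485 0.1086002450096449
0 [(np.float64(-1.2), np.float64(-1.3)), (np.float64(-1.1), np.float64(2.6)), (np.float64(-1.0), np.float64(4.2)), (np.float64(-0.9), np.float64(3.6)), (np.float64(-0.8), np.float64(0.7)), (np.float64(-0.7), np.float64(-4.4)), (np.float64(-0.6), np.float64(-11.5)), (np.float64(-0.5), np.float64(-18.2)), (np.float64(-0.4), np.float64(-24.0)), (np.float64(-0.3), np.float64(-28.5)), (np.float64(-0.2), np.float64(-31.7)), (np.float64(-0.1), np.float64(-33.4)), (np.float64(0.0), np.float64(-33.6))]
0.01 [(np.float64(-1.2), np.float64(8.5)), (np.float64(-1.1), np.float64(12.5)), (np.float64(-1.0), np.float64(14.2)), (np.float64(-0.9), np.float64(13.6)), (np.float64(-0.8)
[... 1128 characters left out ...]
t64(1.1)), (np.float64(-0.4), np.float64(-4.4)), (np.float64(-0.3), np.float64(-8.8)), (np.float64(-0.2), np.float64(-11.8)), (np.float64(-0.1), np.float64(-13.5)), (np.float64(0.0), np.float64(-13.6))]
0.025 [(np.float64(-1.2), np.float64(23.1)), (np.float64(-1.1), np.float64(27.4)), (np.float64(-1.0), np.float64(29.2)), (np.float64(-0.9), np.float64(28.5)), (np.float64(-0.8), np.float64(25.3)), (np.float64(-0.7), np.float64(19.6)), (np.float64(-0.6), np.float64(12.4)), (np.float64(-0.5), np.float64(5.9)), (np.float64(-0.4), np.float64(0.5)), (np.float64(-0.3), np.float64(-3.8)), (np.float64(-0.2), np.float64(-6.9)), (np.float64(-0.1), np.float64(-8.5)), (np.float64(0.0), np.float64(-8.6))]
```

```bash
cat >> h.py <<'E'
from scipy.spatial.transform import Rotation as Ro
def down(psi):
    y=np.array([np.cos(psi),np.sin(psi),0]);z=np.array([0,0,-1.]);return np.stack([np.cross(y,z),y,z],1)
def plan(legs,start=None):
    """legs: [(pos, psi or None, rows)], prints rows in tool axes (cm, rad)"""
    s=status.state(); p=np.array(s["tool_pos"]);R=np.array(s["tcp_rot"])
    if start: p,R=np.array(start[0]),down(start[1])
    out=[]
    for tgt,psi,n in legs:
        G=R if psi is None else down(psi)
        w=Ro.from_matrix(R.T@G).as_rotvec()/n; d=(np.array(tgt)-p)/n
        for i in range(n):
            out.append([round(v,2) for v in R.T@d*100]+[round(v,3) for v in w]); R=R@Ro.from_rotvec(w).as_matrix(); p=p+d
    for i in range(0,len(out),10): print([[float(v)+0 for v in r] for r in out[i:i+10]])
    o=np.array(out);print("max",np.linalg.norm(o[:,:3],axis=1).max(),abs(o[:,3:]).max())
E
python3 -c "
from h import *
plan([((.36,.41,.115),1.635,7),((.36,.41,.055),None,3)])
# after grasp: rotate about tub centre by -0.95 with 12 mm shift
c=np.array([.365,.336]);g=np.array([.36,.41]);sh=np.array([-.6,.8])*.012
legs=[]
for k in range(1,10):
    a=-.95*k/9;r=np.array([[np.cos(a),-np.sin(a)],[np.sin(a),np.cos(a)]]);legs.append(((*(c+sh*k/9+r@(g-c)),.055),1.635+a,1))
legs.append((legs[-1][0],None,1))
plan(legs,((.36,.41,.055),1.635));print(legs[-1])
"
```

```text
[[-3.49, -2.3, 1.52, 0.0, 0.0, -0.046], [-3.38, -2.46, 1.52, 0.0, 0.0, -0.046], [-3.26, -2.61, 1.52, 0.0, 0.0, -0.046], [-3.14, -2.76, 1.52, 0.0, 0.0, -0.046], [-3.01, -2.9, 1.52, 0.0, 0.0, -0.046], [-2.87, -3.04, 1.52, 0.0, 0.0, -0.046], [-2.73, -3.17, 1.52, 0.0, 0.0, -0.046], [0.0, 0.0, 2.0, 0.0, 0.0, 0.0], [0.0, 0.0, 2.0, 0.0, 0.0, 0.0], [0.0, 0.0, 2.0, 0.0, 0.0, 0.0]]
max 4.451089754206266 0.046
[[-0.71, 0.07, 0.0, 0.0, 0.0, 0.106], [-0.7, 0.06, 0.0, 0.0, 0.0, 0.106], [-0.69, 0.06, 0.0, 0.0, 0.0, 0.106], [-0.68, 0.04, 0.0, 0.0, 0.0, 0.106], [-0.67, 0.03, 0.0, 0.0, 0.0, 0.106], [-0.66, 0.02, 0.0, 0.0, 0.0, 0.106], [-0.66, 0.01, 0.0, 0.0, 0.0, 0.106], [-0.65, -0.01, 0.0, 0.0, 0.0, 0.106], [-0.65, -0.02, 0.0, 0.0, 0.0, 0.106], [0.0, 0.0, 0.0, 0.0, 0.0, 0.0]]
max 0.7134423592694787 0.106
((np.float64(0.4150843319070942), np.float64(0.39271162614427424), 0.055), None, 1)
```

The tub stands about 34 mm inside the door's sweep. I'll turn it roughly about its own centre, with under 15 mm of shift, so the door passes without shoving it.

Emit:
jog_arm(
  commands=[
    [-3.5,-2.3,1.5,0,0,-0.046],
    [-3.4,-2.45,1.5,0,0,-0.046],
    [-3.25,-2.6,1.5,0,0,-0.046],
    [-3.15,-2.75,1.5,0,0,-0.046],
    [-3.0,-2.9,1.5,0,0,-0.046],
    [-2.85,-3.05,1.5,0,0,-0.046],
    [-2.75,-3.2,1.5,0,0,-0.046],
    [0,0,2.0,0,0,0],
    [0,0,2.0,0,0,0],
    [0,0,2.0,0,0,0],
  ],
  fingers=0.2,
  newtons=30,
)

```text
time_s: 1.35
tool_pos: [0.3606, 0.4103, 0.0562]
tcp_rot: [[-0.998, -0.065, -0.0], [-0.065, 0.998, -0.0], [0.0, -0.0, -1.0]]
wrist_force: [0.3, 0.8, 0.2]
gripper_width: 0.402
finger_force: 0.0
```

Emit:
jog_arm(
  commands=[
    [0,0,0,0,0,0],
    [0,0,0,0,0,0],
    [0,0,0,0,0,0],
    [0,0,0,0,0,0],
    [0,0,0,0,0,0],
    [0,0,0,0,0,0],
    [0,0,0,0,0,0],
    [0,0,0,0,0,0],
    [0,0,0,0,0,0],
    [0,0,0,0,0,0],
  ],
  fingers=1,
)

```text
time_s: 2.6
tool_pos: [0.3607, 0.4106, 0.0571]
tcp_rot: [[-0.998, -0.065, 0.0], [-0.065, 0.998, -0.0], [-0.0, -0.0, -1.0]]
wrist_force: [0.1, -0.2, 0.4]
gripper_width: -0.003
finger_force: 0.0
```

Run:
```python
from h import *
T=grab("top");S=grab("side")
im=np.zeros((600,800,3),np.uint8)
im[:,:400]=cv2.resize(T["frame"][170:275,80:150],(400,600),interpolation=cv2.INTER_CUBIC)
im[:,400:]=cv2.resize(S["frame"][254:384,261:348],(400,600),interpolation=cv2.INTER_CUBIC)
cv2.imwrite("pics/crop3.png",im[:,:,::-1])
s=status.state();print(s["tool_pos"],s["finger_force"],proj(S,s["tool_pos"]))
```

```text
[0.36063812 0.41060319 0.05707385] 0.0 (np.float64(306.32250340535785), np.float64(371.80396984589095))
```

View pics/crop3.png

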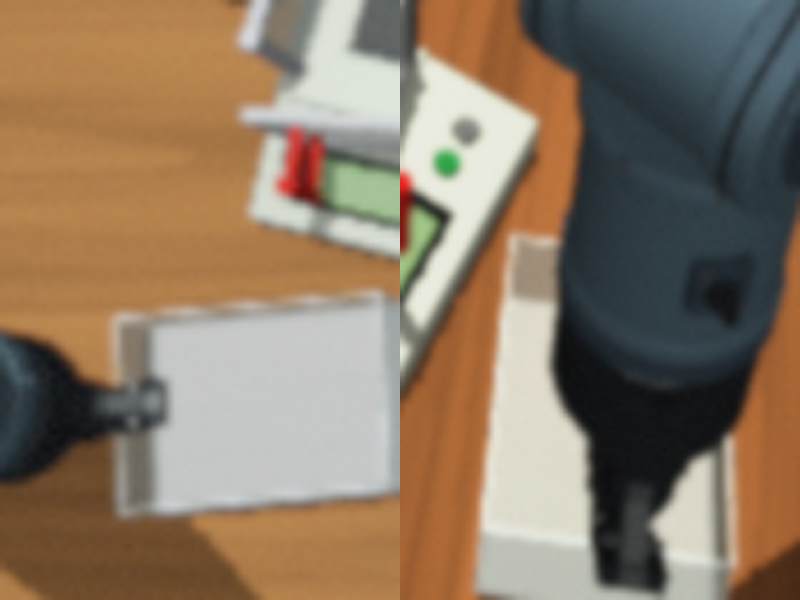

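Crop3 shows the fingers over the tub's +y rim (top half, (140,400)), but the grip reads zero. I'll try a small part of the turn and measure whether the tub follows.

Emit:
jog_arm(
  commands=[
    [-0.7,0.05,0,0,0,0.106],
    [-0.7,0.05,0,0,0,0.106],
    [-0.7,0.05,0,0,0,0.106],
    [0,0,0,0,0,0],
    [0,0,0,0,0,0],
    [0,0,0,0,0,0],
    [0,0,0,0,0,0],
    [0,0,0,0,0,0],
    [0,0,0,0,0,0],
    [0,0,0,0,0,0],
  ],
)

```text
time_s: 3.95
tool_pos: [0.3816, 0.4113, 0.0571]
tcp_rot: [[-0.968, 0.25, 0.0], [0.25, 0.968, -0.0], [-0.0, -0.0, -1.0]]
wrist_force: [0.3, 0.2, 0.7]
gripper_width: -0.003
finger_force: 0.0
```

```bash
cat >> h.py <<'E'
def tub(T,fn=None):
    h=cv2.cvtColor(T["frame"],cv2.COLOR_RGB2HSV)
    b=max(blobs(T,(0,0,110),(180,45,255),100,(85,212,175,285)),key=lambda b:b[0])
    ys,xs=np.nonzero(cv2.morphologyEx(b[3].astype(np.uint8),cv2.MORPH_OPEN,np.ones((5,5))))
    r=cv2.minAreaRect(np.stack([xs,ys],1).astype(np.float32)); return r,onz(T,*r[0],.03)[:2]
E
python3 - <<'E'
from h import *
import pickle
T0,_=pickle.load(open("c0.pkl","rb"))
print(tub(T0));T=grab("top");pickle.dump(T,open("c1.pkl","wb"));print(tub(T));s=status.state();print(s["tool_pos"],s["gripper_width"],s["finger_force"],s["wrist_force"])
E
```

```text
(((127.94811248779297, 240.30661010742188), (36.1397705078125, 47.390010833740234), 87.51044464111328), array([0.36632922, 0.33303515]))
(((127.92735290527344, 240.32925415039062), (36.183204650878906, 47.433448791503906), 87.51044464111328), array([0.3662573 , 0.33310015]))
[0.38157339 0.411254   0.05707144] -0.001043271189609997 0.0 [ 0.56035215 -0.35010277  0.19097832]
```

Emit:
jog_arm(
  commands=[
    [0,-0.5,0,0,0,0],
    [0,-0.5,0,0,0,0],
    [0,-0.5,0,0,0,0],
    [0,-0.5,0,0,0,0],
    [0,0,0,0,0,0],
    [0,0,0,0,0,0],
    [0,0,0,0,0,0],
    [0,0,0,0,0,0],
    [0,0,0,0,0,0],
    [0,0,0,0,0,0],
  ],
)

```text
time_s: 5.25
tool_pos: [0.3766, 0.3919, 0.0571]
tcp_rot: [[-0.968, 0.25, 0.0], [0.25, 0.968, -0.0], [-0.0, -0.0, -1.0]]
wrist_force: [0.1, 0.7, 0.4]
gripper_width: -0.0
finger_force: 0.0
```

Run:
```python
from h import *
T=grab("top");S=grab("side");print(tub(T));s=status.state();print(s["tool_pos"],s["wrist_force"])
im=np.zeros((600,800,3),np.uint8)
im[:,:400]=cv2.resize(T["frame"][170:275,80:150],(400,600),interpolation=cv2.INTER_CUBIC)
im[:,400:]=cv2.resize(S["frame"][254:384,261:348],(400,600),interpolation=cv2.INTER_CUBIC)
cv2.imwrite("pics/crop4.png",im[:,:,::-1])
```

```text
(((127.65164184570312, 240.16806030273438), (35.218406677246094, 48.527156829833984), 84.80557250976562), array([0.3668008 , 0.33401823]))
[0.37659192 0.39192941 0.05709297] [ 1.00010914  0.35528813 -0.42551241]
```

View pics/crop4.png

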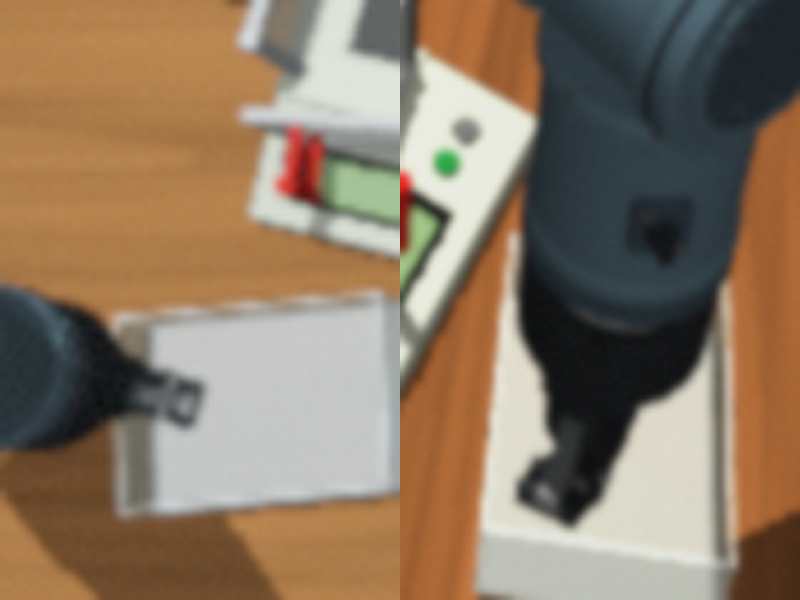

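The fingers went through the tub's wall line without moving the tub: it is at (127.7,240.2), as before. So the wall gives no resistance. I'll leave the tub alone, open the door gently and watch the tub.

Run:
```python
from h import *
H=lambda a,z=.117:(*(np.array([.503,.157])+np.array([[np.cos(a-.267),-np.sin(a-.267)],[np.sin(a-.267),np.cos(a-.267)]])@[-.037,.140]),z)
g=H(.2)
plan([((.377,.392,.18),None,3),((*g[:2],.19),1.4,4),(g,None,3)])
legs=[]
N=20
for k in range(1,N+1):
    a=.2+1.2*k/N; legs.append((H(a),1.4+1.15*k/N,1))
plan(legs,(g,1.4))
```

```text
[[-0.01, 0.01, -4.1, 0.0, 0.0, 0.0], [-0.01, 0.01, -4.1, 0.0, 0.0, 0.0], [-0.01, 0.01, -4.1, 0.0, 0.0, 0.0], [-2.96, -1.63, -0.25, 0.0, 0.0, -0.02], [-2.93, -1.69, -0.25, 0.0, 0.0, -0.02], [-2.89, -1.75, -0.25, 0.0, 0.0, -0.02], [-2.86, -1.81, -0.25, 0.0, 0.0, -0.02], [0.0, 0.0, 2.43, 0.0, 0.0, 0.0], [0.0, 0.0, 2.43, 0.0, 0.0, 0.0], [0.0, 0.0, 2.43, 0.0, 0.0, 0.0]]
max 4.100024390171356 0.02
[[0.8, -0.33, 0.0, 0.0, 0.0, -0.058], [0.8, -0.33, 0.0, 0.0, 0.0, -0.057], [0.8, -0.34, 0.0, 0.0, 0.0, -0.057], [0.8, -0.34, 0.0, 0.0, 0.0, -0.058], [0.8, -0.34, 0.0, 0.0, 0.0, -0.058], [0.8, -0.34, 0.0, 0.0, 0.0, -0.057], [0.8, -0.34, 0.0, 0.0, 0.0, -0.057], [0.8, -0.35, 0.0, 0.0, 0.0, -0.058], [0.8, -0.35, 0.0, 0.0, 0.0, -0.058], [0.8, -0.35, 0.0, 0.0, 0.0, -0.057]]
[[0.79, -0.35, 0.0, 0.0, 0.0, -0.057], [0.79, -0.35, 0.0, 0.0, 0.0, -0.058], [0.79, -0.36, 0.0, 0.0, 0.0, -0.058], [0.79, -0.36, 0.0, 0.0, 0.0, -0.058], [0.79, -0.36, 0.0, 0.0, 0.0, -0.058], [0.79, -0.36, 0.0, 0.0, 0.0, -0.057], [0.79, -0.36, 0.0, 0.0, 0.0, -0.057], [0.79, -0.37, 0.0, 0.0, 0.0, -0.058], [0.79, -0.37, 0.0, 0.0, 0.0, -0.058], [0.79, -0.37, 0.0, 0.0, 0.0, -0.058]]
max 0.873212459828649 0.058
```

Emit:
jog_arm(
  commands=[
    [0,0,-4.1,0,0,0],
    [0,0,-4.1,0,0,0],
    [0,0,-4.1,0,0,0],
    [-2.95,-1.65,-0.25,0,0,-0.02],
    [-2.95,-1.7,-0.25,0,0,-0.02],
    [-2.9,-1.75,-0.25,0,0,-0.02],
    [-2.85,-1.8,-0.25,0,0,-0.02],
    [0,0,2.4,0,0,0],
    [0,0,2.4,0,0,0],
    [0,0,2.4,0,0,0],
  ],
  fingers=-0.1,
)

```text
time_s: 6.6
tool_pos: [0.475, 0.2988, 0.1174]
tcp_rot: [[-0.985, 0.172, 0.0], [0.172, 0.985, 0.0], [-0.0, 0.0, -1.0]]
wrist_force: [-0.2, 0.4, -0.4]
gripper_width: 0.549
finger_force: 0.0
```

Emit:
jog_arm(
  commands=[
    [0,0,0,0,0,0],
    [0,0,0,0,0,0],
    [0,0,0,0,0,0],
    [0,0,0,0,0,0],
    [0,0,0,0,0,0],
    [0,0,0,0,0,0],
    [0.4,-0.15,0,0,0,-0.03],
    [0.8,-0.35,0,0,0,-0.058],
    [0,0,0,0,0,0],
    [0,0,0,0,0,0],
  ],
  fingers=1,
)

```text
time_s: 7.85
tool_pos: [0.4617, 0.2978, 0.119]
tcp_rot: [[-0.997, 0.083, 0.0], [0.083, 0.997, 0.003], [-0.0, 0.003, -1.0]]
wrist_force: [-1.2, 5.0, -4.5]
gripper_width: 0.108
finger_force: 29.4
```

Emit:
jog_arm(
  commands=[
    [0.8,-0.35,0,0,0,-0.058],
    [0.8,-0.35,0,0,0,-0.058],
    [0.8,-0.35,0,0,0,-0.058],
    [0.8,-0.35,0,0,0,-0.058],
    [0.8,-0.35,0,0,0,-0.058],
    [0.8,-0.35,0,0,0,-0.058],
    [0.8,-0.35,0,0,0,-0.058],
    [0.8,-0.35,0,0,0,-0.058],
    [0.8,-0.35,0,0,0,-0.058],
    [0.8,-0.35,0,0,0,-0.058],
  ],
)

```text
time_s: 9.1
tool_pos: [0.39, 0.25, 0.1189]
tcp_rot: [[-0.878, -0.479, 0.001], [-0.479, 0.878, 0.003], [-0.002, 0.002, -1.0]]
wrist_force: [-3.9, 6.3, -4.5]
gripper_width: 0.11
finger_force: 29.5
```

Run:
```python
from h import *
T=grab("top");print(tub(T));s=status.state();print(s["tool_pos"],s["wrist_force"],s["q"])
d=s["tool_pos"][:2]-[.503,.157];print("r",np.linalg.norm(d),"a",np.arctan2(d[1],d[0])-np.arctan2(.14,-.037)+.267)
im=np.zeros((600,800,3),np.uint8)
im[:,:400]=cv2.resize(T["frame"][165:285,80:160],(400,600),interpolation=cv2.INTER_CUBIC)
cv2.imwrite("pics/crop5.png",im[:,:,::-1])
```

```text
(((143.0, 247.5), (31.0, 20.0), 90.0), array([0.34194473, 0.28325608]))
[0.38903863 0.24891758 0.11883422] [-4.91357317  5.88563915 -1.43693771] [-0.5767762   0.38332592 -0.10593486  2.09963283  0.06168464  0.66091361
  1.34864554]
r 0.14641050526447627 a 0.9006851827568804
```

View pics/crop5.png

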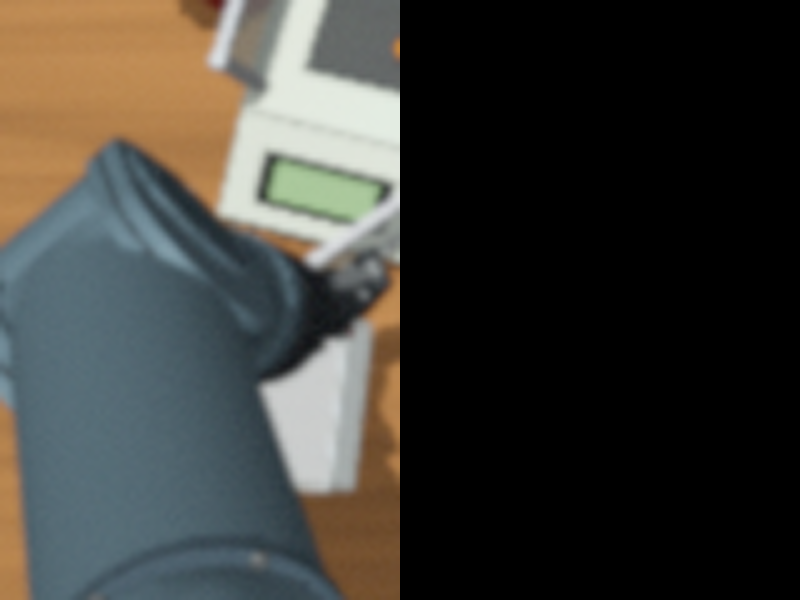

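Crop5 shows the tub's right edge from (372,320) to (352,490). It has shifted about 7 px (around 10 mm at its centre) and turned, so the door does push it. I'll let go and measure the tub before going on.

Run:
```python
from h import *
s=status.state();p=s["tool_pos"]
plan([((*p[:2],p[2]),None,3),((*p[:2],.21),None,3),((.27,.45,.20),1.571,4)])
```

```text
[[0.0, 0.0, 0.0, 0.0, 0.0, 0.0], [0.0, 0.0, 0.0, 0.0, 0.0, 0.0], [0.0, 0.0, 0.0, 0.0, 0.0, 0.0], [0.0, 0.01, -3.04, 0.0, 0.0, 0.0], [0.0, 0.01, -3.04, 0.0, 0.0, 0.0], [0.0, 0.01, -3.04, 0.0, 0.0, 0.0], [0.19, 5.84, 0.26, 0.0, 0.0, 0.125], [0.92, 5.77, 0.26, 0.0, 0.0, 0.125], [1.63, 5.61, 0.26, 0.0, 0.0, 0.125], [2.32, 5.36, 0.25, 0.0, 0.0, 0.125]]
max 5.848871686060482 0.125
```

Emit:
jog_arm(
  commands=[
    [0,0,0,0,0,0],
    [0,0,0,0,0,0],
    [0,0,0,0,0,0],
    [0,0,-3,0,0,0],
    [0,0,-3,0,0,0],
    [0,0,-3,0,0,0],
    [0.2,5.85,0.25,0,0,0.125],
    [0.9,5.75,0.25,0,0,0.125],
    [1.65,5.6,0.25,0,0,0.125],
    [2.3,5.35,0.25,0,0,0.125],
  ],
  fingers=-0.1,
)

```text
time_s: 10.4
tool_pos: [0.2726, 0.4508, 0.1982]
tcp_rot: [[-1.0, 0.01, 0.001], [0.01, 1.0, 0.0], [-0.001, 0.0, -1.0]]
wrist_force: [0.9, 0.3, 1.0]
gripper_width: 0.555
finger_force: 0.0
```

Run:
```python
from h import *
import pickle
T=grab("top");S=grab("side");pickle.dump((T,S),open("c2.pkl","wb"));print(status.state()["tool_pos"],status.state()["gripper_width"])
im=np.zeros((600,800,3),np.uint8)
im[:,:400]=cv2.resize(T["frame"][165:285,80:160],(400,600),interpolation=cv2.INTER_CUBIC)
im[:,400:]=cv2.resize(S["frame"][254:384,261:348],(400,600),interpolation=cv2.INTER_CUBIC)
cv2.imwrite("pics/crop6.png",im[:,:,::-1])
```

```text
[0.26782263 0.45545217 0.19818691] 0.5520872719782135
```

View pics/crop6.png

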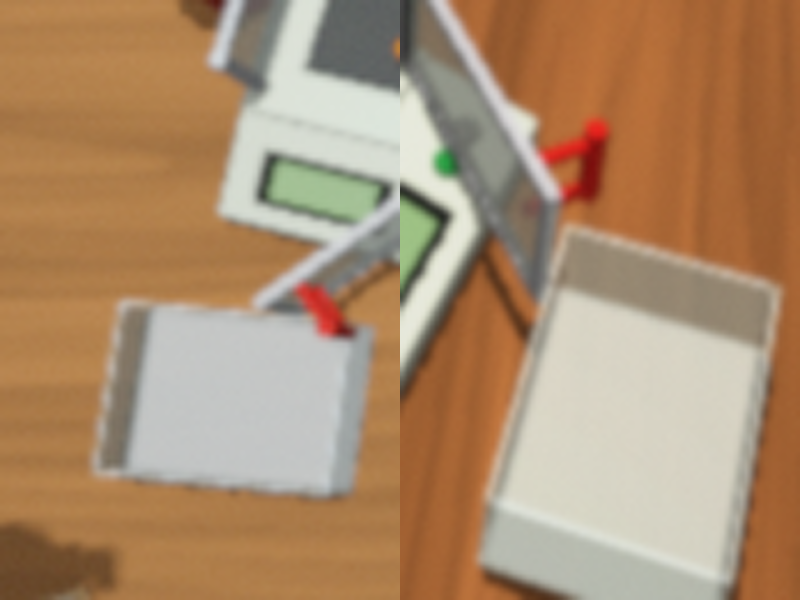

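```bash
cat > sim.py <<'E'
from h import *
import pickle
T,S=pickle.load(open("c2.pkl","rb"))
f=lambda x,y:onz(T,80+x*.2,165+y*.2,.06)[:2]
A,B,D=f(122,300),f(95,470),f(332,492)
c=(A+D)/2; n=A-B; th=np.arctan2(n[1],n[0]); l=D-B; print(c,"shift",c-[.3649,.3362],"th",th,np.arctan2(l[0],-l[1]),np.linalg.norm(n),np.linalg.norm(l))
h=np.array([.503,.157])
def sim(c,th,a0,a1,cc=.05,mu=.3,log=True):
    c=c.copy();c0=np.array([.3649,.3362]);hx,hy=.055,.075
    for a in np.arange(a0,a1,.002):
        ang=a-.267+np.pi/2
        R=np.array([[np.cos(th),-np.sin(th)],[np.sin(th),np.cos(th)]])
        # edge point in tub frame
        P=h+.167*np.array([np.cos(ang),np.sin(ang)]); p=R.T@(P-c)
        # door segment vs tub corner (+hx,-hy): corner penetrates door?
        cor=c+R@[hx,-hy]; e=np.array([np.cos(ang),np.sin(ang)]); nd=np.array([-e[1],e[0]]); s=(cor-h)@e; q=(cor-h)@nd
        if abs(p[1])<hy and 0<hx-p[0]<.05: pen=hx-p[0]; nrm=-R[:,0]; con=P
        elif s<.167 and 0>q>-.03: pen=-q; nrm=nd; con=cor
        else: continue
        r=con-c; # frictionless normal push with limit surface
        m=r[0]*nrm[1]-r[1]*nrm[0]; v=nrm; w=m/cc**2
        rel=v@nrm+w*m; k=pen/rel; c+=k*v; th+=k*w
    return c,th,np.linalg.norm(c-c0)
if __name__=="__main__":
    for cc in(.045,.055,.07,.09):
        print(cc,"from start:",sim(np.array([.3649,.3362]),.064,.5,.9,cc),"on:",sim(c,th,.9,1.45,cc))
E
python3 sim.py
```

```text
[0.3533825  0.33157346] shift [-0.0115175  -0.00462654] th -0.11084486844679534 -0.11387996439522963 0.10773586503663639 0.15086662310020485
0.045 from start: (array([0.35461328, 0.3364866 ]), np.float64(-0.12390256833653528), np.float64(0.010290707178620647)) on: (array([0.33875211, 0.33257221]), np.float64(-0.490310219913623), np.float64(0.026398350887925286))
0.055 from start: (array([0.3530506 , 0.33629554]), np.float64(-0.08460475606751189), np.float64(0.011849783140760975)) on: (array([0.33565523, 0.33307428]), np.float64(-0.42181170678736607), np.float64(0.02941133450349424))
0.07 from start: (array([0.35135519, 0.33603447]), np.float64(-0.04363573608557321), np.float64(0.013545816808754869)) on: (array([0.33158419, 0.3328624 ]), np.float64(-0.35647155882794596), np.float64(0.033482573401595044))
0.09 from start: (array([0.34990012, 0.33576809]), np.float64(-0.009668631763597297), np.float64(0.015006099180191693)) on: (array([0.32303552, 0.32245697]), np.float64(-0.3818327288300173), np.float64(0.04406251681417928))
```

Emit:
jog_arm(
  commands=[
    [0.5,-2.65,0,0,0,0],
    [0,-2.65,0,0,0,0],
    [0,0,4,0,0,0],
    [0,0,4,0,0,0],
    [0,0,4,0,0,0],
    [0,0,3,0,0,0],
    [0,0,2.1,0,0,0],
    [0,0,0,0,0,0],
    [-1,0,0,0,0,0],
    [-1,0,0,0,0,0],
  ],
  fingers=1,
)

```text
time_s: 11.75
tool_pos: [0.2895, 0.397, 0.0282]
tcp_rot: [[-1.0, 0.005, 0.002], [0.005, 1.0, 0.002], [-0.002, 0.002, -1.0]]
wrist_force: [0.2, 0.5, 0.9]
gripper_width: -0.0
finger_force: 0.0
```

Emit:
jog_arm(
  commands=[
    [-0.8,0,0,0,0,0],
    [-0.8,0,0,0,0,0],
    [-0.8,0,0,0,0,0],
    [-0.8,0,0,0,0,0],
    [-0.5,0,0,0,0,0],
    [-0.5,0,0,0,0,0],
    [0,0,0,0,0,0],
    [0,0,0,0,0,0],
    [0,0,0,0,0,0],
    [0,0,0,0,0,0],
  ],
)

```text
time_s: 13.0
tool_pos: [0.3297, 0.3968, 0.0272]
tcp_rot: [[-1.0, 0.004, 0.0], [0.004, 1.0, 0.001], [-0.0, 0.001, -1.0]]
wrist_force: [-3.3, 4.7, 1.6]
gripper_width: 0.002
finger_force: 2.2
```

Run:
```python
from h import *
import pickle
T=grab("top");S=grab("side");pickle.dump((T,S),open("c3.pkl","wb"));s=status.state();print(s["tool_pos"],s["wrist_force"])
im=np.zeros((600,800,3),np.uint8)
im[:,:400]=cv2.resize(T["frame"][165:285,80:160],(400,600),interpolation=cv2.INTER_CUBIC)
im[:,400:]=cv2.resize(S["frame"][254:384,261:348],(400,600),interpolation=cv2.INTER_CUBIC)
cv2.imwrite("pics/crop7.png",im[:,:,::-1])
```

```text
[0.32973116 0.3968656  0.02724747] [-3.76429171  4.96090895  2.00015224]
```

View pics/crop7.png

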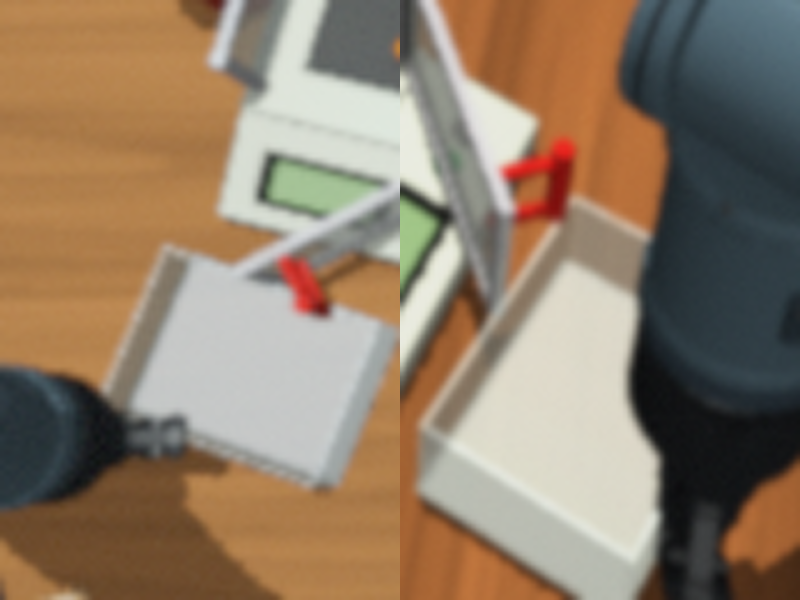

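Crop7 shows that the push at (185,435) turned the tub: its rim corners are now at (168,248) and (325,488), and the door gave way slightly. I'll compute the tub's pose.

```bash
python3 - <<'E' | tail -8
import sim
from sim import *
T,S=pickle.load(open("c3.pkl","rb"))
f=lambda x,y:onz(T,80+x*.2,165+y*.2,.06)[:2]
A,D=f(168,248),f(325,488);B2=f(105,385)
c=(A+D)/2;n=A-B2
# angle from diagonal and edge
dg=A-D;print("c",c,"shift",c-[.3649,.3362],np.linalg.norm(c-[.3649,.3362]),"th edge",np.arctan2(n[1],n[0]),"th diag",np.arctan2(dg[1],dg[0])-np.arctan2(.15,.11),np.linalg.norm(dg))
th=np.arctan2(dg[1],dg[0])-np.arctan2(.15,.11)
for cc in(.045,.055,.07,.09): print(cc,sim.sim(c,th,.7,1.45,cc))
E
```

```text
[0.3533825  0.33157346] shift [-0.0115175  -0.00462654] th -0.11084486844679534 -0.11387996439522963 0.10773586503663639 0.15086662310020485
c [0.37112556 0.31980914] shift [ 0.00622556 -0.01639086] 0.01753333351238742 th edge -0.3954569833947289 th diag -0.3391300888097637 0.18710161879241Traceback (most recent call last):
  File "<stdin>", line 10, in <module>
AttributeError: 'function' object has no attribute 'sim'
```

Run:
```python
from sim import *
c0=np.array([.3649,.3362])
def clear(c,th):
    d=h-c; u=np.array([np.cos(th)*d[0]+np.sin(th)*d[1],-np.sin(th)*d[0]+np.cos(th)*d[1]])
    return np.linalg.norm(np.maximum(abs(u)-[.055,.075],0))-.167
for c1 in ([.371,.320],[.369,.322]):
  for th1 in(-.34,-.40):
    print(c1,th1,"clear",clear(np.array(c1),th1))
    for cc in(.045,.055,.07,.09): 
        r=sim(np.array(c1),th1,.65,1.45,cc); print("  ",cc,np.round(r[0]-c0,4),r[1],r[2],clear(r[0],r[1]))
# further push of the -x/+y corner in +x, then the door
def push(c,th,loc,nrm,s,cc=.05):
    c=np.array(c)
    for i in range(100):
        R=np.array([[np.cos(th),-np.sin(th)],[np.sin(th),np.cos(th)]]);r=R@loc;v=R@nrm
        m=r[0]*v[1]-r[1]*v[0];k=s/100/(1+m*m/cc**2);c=c+k*v;th+=k*m/cc**2
    return c,th
for s in(.02,.04,.06):
    c,th2=push([.371,.320],-.37,np.array([-.055,.06]),np.array([1,0]),s);r=sim(c,th2,.5,1.45,.055);print(s,c-c0,th2,r[0]-c0,r[1],r[2])
```

```text
[0.3533825  0.33157346] shift [-0.0115175  -0.00462654] th -0.11084486844679534 -0.11387996439522963 0.10773586503663639 0.15086662310020485
[0.371, 0.32] -0.34 clear -0.03844078583522817
   0.045 [-0.0188 -0.0089] -0.6034295920019946 0.020780290690685488 0.0037802533226021784
   0.055 [-0.0219 -0.0101] -0.5859615804549612 0.024102134444290952 0.0047916745589277054
   0.07 [-0.0235 -0.007 ] -0.4941486562724379 0.024488833242126515 0.0019038161875402915
   0.09 [-0.0264 -0.0071] -0.45625287505158973 0.027300769562482608 0.0015953932069083798
[0.371, 0.32] -0.4 clear -0.03479763480245618
   0.045 [-0.0176 -0.0102] -0.6588324731699798 0.020354176409618483 0.004621186519594561
   0.055 [-0.0183 -0.0072] -0.5631030640623 0.019696200568386512 0.002105106297014908
   0.07 [-0.0216 -0.0088] -0.5504507075167153 0.02332862105905814 0.0032205545058538176
   0.09 [-0.0228 -0.0066] -0.493808828409717 0.023754562517124232 0.001485802384561058
[0.369, 0.322] -0.34 clear -0.03565344280126642
   0.045 [-0.0177 -0.0077] -0.601899444330539 0.019273462887074194 0.0035346102950480074
   0.055 [-0.0201 -0
[... 299 characters left out ...]
0.045 [-0.0167 -0.0094] -0.6677618019103199 0.01919311863981326 0.004700732631227361
   0.055 [-0.0174 -0.0063] -0.5676152670873581 0.0185081007732195 0.002089299651149068
   0.07 [-0.0207 -0.0077] -0.5519056219089545 0.022056123343362113 0.003115685787762168
   0.09 [-0.0219 -0.0055] -0.4949911413133195 0.022624045662431255 0.0013624533495008584
0.02 [ 0.01340586 -0.01988705] -0.5667213114754118 [-0.01617084 -0.01179653] -0.6916850867314599 0.02001634765144608
0.04 [ 0.01985874 -0.02491743] -0.7634426229508218 [-0.01507675 -0.01453535] -0.7521709570196932 0.020942419257132795
0.06 [ 0.02521367 -0.03109959] -0.9601639344262256 [-0.01410414 -0.01363619] -0.7576105338468427 0.01961816411065278
```

Run:
```python
from h import *
p=status.state()["tool_pos"]
plan([((p[0]-.012,p[1],p[2]),None,1),((p[0]-.012,p[1],.105),None,2),((.398,.390,.105),1.2,4),((.398,.390,.032),None,3)])
c0=np.array([.371,.320]);c1=np.array([.359,.344]);legs=[];N=10
for k in range(1,N+1):
    t=k/N;c=c0+(c1-c0)*t;th=-.37-.53*t;legs.append(((c[0]-.075*np.sin(th),c[1]+.075*np.cos(th),.032),th+np.pi/2,1))
plan(legs,((.398,.390,.032),1.2));print(legs[-1])
```

```text
[[1.2, -0.01, 0.0, 0.0, 0.0, 0.0], [0.0, 0.0, -3.89, 0.0, 0.0, 0.0], [0.0, 0.0, -3.89, 0.0, 0.0, 0.0], [-2.01, -0.16, 0.0, 0.0, 0.0, 0.092], [-2.01, 0.02, 0.0, 0.0, 0.0, 0.092], [-2.0, 0.21, 0.0, 0.0, 0.0, 0.092], [-1.98, 0.39, 0.0, 0.0, 0.0, 0.092], [0.0, 0.0, 2.43, 0.0, 0.0, 0.0], [0.0, 0.0, 2.43, 0.0, 0.0, 0.0], [0.0, 0.0, 2.43, 0.0, 0.0, 0.0]]
max 3.89 0.092
[[-0.21, 0.17, 0.0, 0.0, 0.0, 0.052], [-0.19, 0.16, 0.0, 0.0, 0.0, 0.053], [-0.18, 0.15, 0.0, 0.0, 0.0, 0.053], [-0.17, 0.14, 0.0, 0.0, 0.0, 0.053], [-0.17, 0.12, 0.0, 0.0, 0.0, 0.053], [-0.16, 0.11, 0.0, 0.0, 0.0, 0.053], [-0.15, 0.1, 0.0, 0.0, 0.0, 0.053], [-0.15, 0.09, 0.0, 0.0, 0.0, 0.053], [-0.14, 0.07, 0.0, 0.0, 0.0, 0.053], [-0.14, 0.06, 0.0, 0.0, 0.0, 0.053]]
max 0.2701851217221259 0.053
((np.float64(0.41774951822206124), np.float64(0.3906207476202998), 0.032), 0.6707963267948965, 1)
```

Emit:
jog_arm(
  commands=[
    [1.2,0,0,0,0,0],
    [0,0,-4,0,0,0],
    [0,0,-4,0,0,0],
    [-2,-0.15,0,0,0,0.092],
    [-2,0,0,0,0,0.092],
    [-2,0.2,0,0,0,0.092],
    [-2,0.4,0,0,0,0.092],
    [0,0,2.5,0,0,0],
    [0,0,2.5,0,0,0],
    [0,0,2.4,0,0,0],
  ],
  fingers=0.1,
)

```text
time_s: 14.35
tool_pos: [0.3977, 0.3875, 0.0319]
tcp_rot: [[-0.931, 0.365, -0.001], [0.365, 0.931, -0.003], [-0.0, -0.003, -1.0]]
wrist_force: [-0.2, -0.2, 0.3]
gripper_width: 0.447
finger_force: 0.0
```

Emit:
jog_arm(
  commands=[
    [0,0,0,0,0,0],
    [0,0,0,0,0,0],
    [0,0,0,0,0,0],
    [0,0,0,0,0,0],
    [0,0,0,0,0,0],
    [0,0,0,0,0,0],
    [0,0,0,0,0,0],
    [0,0,0,0,0,0],
    [0,0,0,0,0,0],
    [0,0,0,0,0,0],
  ],
  fingers=1,
)

```text
time_s: 15.6
tool_pos: [0.3985, 0.3895, 0.0338]
tcp_rot: [[-0.931, 0.364, 0.001], [0.364, 0.931, 0.001], [-0.0, 0.001, -1.0]]
wrist_force: [-0.1, 0.3, 7.0]
gripper_width: 0.018
finger_force: 34.2
```

The wall is gripped this time. I'll turn the tub about its centre and nudge the centre back.

Emit:
jog_arm(
  commands=[
    [-0.2,0.17,-0.1,0,0,0.053],
    [-0.2,0.16,-0.1,0,0,0.053],
    [-0.18,0.15,0,0,0,0.053],
    [-0.17,0.14,0,0,0,0.053],
    [-0.17,0.12,0,0,0,0.053],
    [-0.16,0.11,0,0,0,0.053],
    [-0.15,0.1,0,0,0,0.053],
    [-0.15,0.09,0,0,0,0.053],
    [-0.14,0.07,0,0,0,0.053],
    [-0.14,0.06,0,0,0,0.053],
  ],
)

```text
time_s: 16.85
tool_pos: [0.4177, 0.389, 0.0346]
tcp_rot: [[-0.618, 0.786, -0.001], [0.786, 0.618, -0.001], [-0.001, -0.001, -1.0]]
wrist_force: [-0.5, -0.2, -2.7]
gripper_width: 0.028
finger_force: 33.0
```

Emit:
jog_arm(
  commands=[
    [0,0,0,0,0,0],
    [0,0,0.1,0,0,0],
    [0,0,0,0,0,0],
    [0,0,-2,0,0,0],
    [0,0,-4,0,0,0],
    [0,0,-5,0,0,0],
    [0,0,-5,0,0,0],
    [0,0,-1,0,0,0],
    [0,4,0,0,0,0],
    [0,4,0,0,0,0],
  ],
  fingers=0.3,
)

```text
time_s: 18.1
tool_pos: [0.4811, 0.4399, 0.205]
tcp_rot: [[-0.62, 0.785, 0.0], [0.785, 0.62, 0.0], [0.0, 0.0, -1.0]]
wrist_force: [-0.2, 0.3, 0.2]
gripper_width: 0.351
finger_force: 0.0
```

Run:
```python
from h import *
import pickle
T=grab("top");S=grab("side");pickle.dump((T,S),open("c4.pkl","wb"));s=status.state();print(s["tool_pos"],s["tcp_rot"],s["wrist_force"])
im=np.zeros((600,800,3),np.uint8)
im[:,:400]=cv2.resize(T["frame"][165:285,80:160],(400,600),interpolation=cv2.INTER_CUBIC)
im[:,400:]=cv2.resize(S["frame"][244:384,251:344],(400,600),interpolation=cv2.INTER_CUBIC)
cv2.imwrite("pics/crop8.png",im[:,:,::-1])
```

```text
[0.48291955 0.44092015 0.20404583] [[-6.19318337e-01  7.85137862e-01  1.82631834e-03]
 [ 7.85139895e-01  6.19317711e-01  9.58459412e-04]
 [-3.78548521e-04  2.02750688e-03 -9.99997873e-01]] [ 1.18111257 -0.02670566 -0.50041052]
```

View pics/crop8.png

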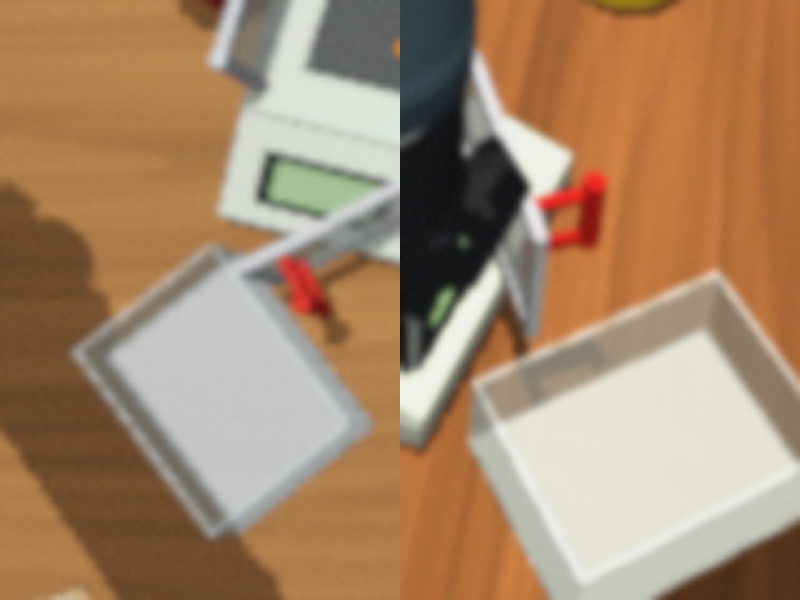

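Crop8 shows the tub turned: rim corners at (213,245), (75,352) and (212,535). The handle bar is at about (310,290). Both go into the next calculation.

Run:
```python
from sim import *
T,S=pickle.load(open("c4.pkl","rb"))
f=lambda x,y:onz(T,80+x*.2,165+y*.2,.06)[:2]
A,B,D=f(213,245),f(75,352),f(212,535);c=(A+D)/2;n=A-B;l=B-D
print(c,"shift",c-[.3649,.3362],np.linalg.norm(c-[.3649,.3362]),np.linalg.norm(n),np.linalg.norm(l),np.arctan2(n[1],n[0]),np.arctan2(-l[0],l[1]))
th=np.arctan2(n[1],n[0])
for cc in(.05,.08):print(sim(c,th,.6,1.45,cc))
d=h-c;u=np.array([np.cos(th)*d[0]+np.sin(th)*d[1],-np.sin(th)*d[0]+np.cos(th)*d[1]]);print("clear",np.linalg.norm(np.maximum(abs(u)-[.055,.075],0))-.167)
bt=max(blobs(T,(0,150,80),(6,255,255),10,(130,210,155,235)),key=lambda b:b[0]);bs=max(blobs(S,(0,150,80),(6,255,255),10,(355-80,275,400-90,310)),key=lambda b:b[0])
print(bt[1:3],bs[1:3])
for a in(.6,.65,.7,.75,.8,.85):
    A=a-.267;g=h+np.array([[np.cos(A),-np.sin(A)],[np.sin(A),np.cos(A)]])@[-.037,.14];print(a,np.round(g,4),np.round(proj(T,[*g,.132]),1),np.round(proj(T,[*g,.08]),1),np.round(proj(S,[*g,.132]),1),np.round(proj(S,[*g,.08]),1))
```

```text
[0.3533825  0.33157346] shift [-0.0115175  -0.00462654] th -0.11084486844679534 -0.11387996439522963 0.10773586503663639 0.15086662310020485
[0.35809151 0.34039587] shift [-0.00680849  0.00419587] 0.00799755812243459 0.10829757871778385 0.14827426254880452 -0.906563089518935 -0.9033042310476179
(array([0.35809151, 0.34039587]), np.float64(-0.906563089518935), np.float64(0.00799755812243459))
(array([0.35809151, 0.34039587]), np.float64(-0.906563089518935), np.float64(0.00799755812243459))
clear 0.01173366866614281
(array([140.20634921, 221.95238095]), array([136, 217,  10,  11], dtype=int32)) (array([292.27007299, 292.67153285]), array([284, 284,  15,  18], dtype=int32))
0.6 [0.4223 0.2772] [136.3 220. ] [141.2 221.5] [288.  288.6] [286.5 302.8]
0.65 [0.4164 0.273 ] [137.6 221.9] [142.5 223.3] [290.9 287.6] [289.3 301.8]
0.7 [0.4107 0.2686] [139.  223.8] [143.8 225.1] [293.8 286.4] [292.  300.6]
0.75 [0.4052 0.2638] [140.5 225.5] [145.3 226.8] [296.5 285.1] [294.7 299.3]
0.8 [0.4    0.2588] [142.1 227.2] [146.8 228.4] [299.1 283.7] [297.2 297.9]
0.85 [0.395  0.2535] [143.8 228.8] [148.5 230. ] [301.6 282.2] [299.6 296.5]
```

Run:
```python
from h import *
H=lambda a,z=.118:(*(np.array([.503,.157])+np.array([[np.cos(a-.267),-np.sin(a-.267)],[np.sin(a-.267),np.cos(a-.267)]])@[-.037,.140]),z)
g=H(.75)
plan([((*g[:2],.20),1.95,8),((*g[:2],.16),None,2),(g,None,3)])
plan([(H(.75+.056*k),1.95+.05*k,1) for k in range(1,13)],(g,1.95)); print(H(.75+.056*12))
```

```text
[[-1.14, -2.13, 0.05, 0.0, 0.0, -0.16], [-0.78, -2.29, 0.05, 0.0, 0.0, -0.16], [-0.41, -2.38, 0.05, 0.0, 0.0, -0.16], [-0.02, -2.42, 0.05, 0.0, 0.0, -0.16], [0.37, -2.39, 0.05, 0.0, 0.0, -0.16], [0.74, -2.3, 0.05, 0.0, 0.0, -0.16], [1.1, -2.15, 0.05, 0.0, 0.0, -0.16], [1.43, -1.95, 0.05, 0.0, 0.0, -0.16], [0.0, 0.0, 2.0, 0.0, 0.0, 0.0], [0.0, 0.0, 2.0, 0.0, 0.0, 0.0]]
[[0.0, 0.0, 1.4, 0.0, 0.0, 0.0], [0.0, 0.0, 1.4, 0.0, 0.0, 0.0], [0.0, 0.0, 1.4, 0.0, 0.0, 0.0]]
max 2.4205990993966764 0.16
[[0.75, -0.31, 0.0, 0.0, 0.0, -0.05], [0.75, -0.31, 0.0, 0.0, 0.0, -0.05], [0.75, -0.32, 0.0, 0.0, 0.0, -0.05], [0.74, -0.32, 0.0, 0.0, 0.0, -0.05], [0.74, -0.33, 0.0, 0.0, 0.0, -0.05], [0.74, -0.33, 0.0, 0.0, 0.0, -0.05], [0.74, -0.34, 0.0, 0.0, 0.0, -0.05], [0.74, -0.34, 0.0, 0.0, 0.0, -0.05], [0.73, -0.34, 0.0, 0.0, 0.0, -0.05], [0.73, -0.35, 0.0, 0.0, 0.0, -0.05]]
[[0.73, -0.35, 0.0, 0.0, 0.0, -0.05], [0.73, -0.36, 0.0, 0.0, 0.0, -0.05]]
max 0.8154140052758476 0.05
(np.float64(0.3599837199175902), np.float64(0.17970118127740756), 0.118)
```

Emit:
jog_arm(
  commands=[
    [-1.15,-2.15,0,0,0,-0.16],
    [-0.8,-2.3,0,0,0,-0.16],
    [-0.4,-2.4,0,0,0,-0.16],
    [0,-2.4,0,0,0,-0.16],
    [0.35,-2.4,0,0,0,-0.16],
    [0.75,-2.3,0,0,0,-0.16],
    [1.1,-2.15,0,0,0,-0.16],
    [1.45,-1.95,0,0,0,-0.16],
    [0,0,2,0,0,0],
    [0,0,2,0,0,0],
  ],
  fingers=-0.2,
)

```text
time_s: 19.45
tool_pos: [0.4018, 0.2611, 0.164]
tcp_rot: [[-0.93, -0.368, 0.0], [-0.368, 0.93, -0.0], [-0.0, -0.0, -1.0]]
wrist_force: [-0.0, 0.1, 0.2]
gripper_width: 0.596
finger_force: 0.0
```

Emit:
jog_arm(
  commands=[
    [0,0,2.3,0,0,0],
    [0,0,2.2,0,0,0],
    [0,0,0,0,0,0],
    [0,0,0,0,0,0],
    [0,0,0,0,0,0],
    [0,0,0,0,0,0],
    [0,0,0,0,0,0],
    [0,0,0,0,0,0],
    [0,0,0,0,0,0],
    [0,0,0,0,0,0],
  ],
)

```text
time_s: 20.7
tool_pos: [0.4024, 0.2619, 0.1191]
tcp_rot: [[-0.93, -0.368, -0.0], [-0.368, 0.93, -0.0], [0.0, -0.0, -1.0]]
wrist_force: [0.3, -0.3, -0.1]
gripper_width: 0.598
finger_force: 0.0
```

Emit:
jog_arm(
  commands=[
    [0,0,0,0,0,0],
    [0,0,0,0,0,0],
    [0,0,0,0,0,0],
    [0,0,0,0,0,0],
    [0,0,0,0,0,0],
    [0,0,0,0,0,0],
    [0,0,0,0,0,0],
    [0.75,-0.3,0,0,0,-0.05],
    [0.75,-0.3,0,0,0,-0.05],
    [0,0,0,0,0,0],
  ],
  fingers=1,
)

```text
time_s: 21.95
tool_pos: [0.39, 0.2513, 0.1192]
tcp_rot: [[-0.888, -0.46, -0.001], [-0.46, 0.888, 0.001], [0.001, 0.001, -1.0]]
wrist_force: [-4.3, 3.8, 1.3]
gripper_width: 0.105
finger_force: 29.6
```

Emit:
jog_arm(
  commands=[
    [0.75,-0.32,0,0,0,-0.05],
    [0.75,-0.32,0,0,0,-0.05],
    [0.75,-0.32,0,0,0,-0.05],
    [0.75,-0.33,0,0,0,-0.05],
    [0.75,-0.33,0,0,0,-0.05],
    [0.75,-0.34,0,0,0,-0.05],
    [0.75,-0.34,0,0,0,-0.05],
    [0.75,-0.34,0,0,0,-0.05],
    [0.73,-0.35,0,0,0,-0.05],
    [0.73,-0.35,0,0,0,-0.05],
  ],
)

```text
time_s: 23.2
tool_pos: [0.3573, 0.1779, 0.1193]
tcp_rot: [[-0.559, -0.829, 0.002], [-0.829, 0.559, 0.001], [-0.002, -0.001, -1.0]]
wrist_force: [1.7, 0.8, -3.9]
gripper_width: 0.107
finger_force: 29.2
```

Run:
```python
from h import *
s=status.state();d=s["tool_pos"][:2]-[.503,.157];print("r",np.linalg.norm(d),"a",np.arctan2(d[1],d[0])-np.arctan2(.14,-.037)+.267,s["q"],s["wrist_force"])
p=s["tool_pos"]
# pan grasp: bar centre, closing dir perpendicular to bar (yaw .89)
for psi in(.89+np.pi/2,.89-np.pi/2): print(psi)
plan([((*p[:2],p[2]),None,2),((*p[:2],.22),None,2),((.50,-.02,.26),None,6)])
```

```text
r 0.14719997830543188 a 1.4366367101760344 [-0.37251182  0.29955296 -0.23111269  2.24086271  0.11908195  0.60988153
  1.8574289 ] [ 1.71267617  0.76591179 -3.94005144]
2.4607963267948967
-0.6807963267948965
[[0.0, 0.0, 0.0, 0.0, 0.0, 0.0], [0.0, 0.0, 0.0, 0.0, 0.0, 0.0], [-0.01, -0.01, -5.04, 0.0, 0.0, 0.0], [-0.01, -0.01, -5.04, 0.0, 0.0, 0.0], [1.41, -3.82, -0.66, 0.0, 0.0, 0.0], [1.41, -3.82, -0.66, 0.0, 0.0, 0.0], [1.41, -3.82, -0.66, 0.0, 0.0, 0.0], [1.41, -3.82, -0.66, 0.0, 0.0, 0.0], [1.41, -3.82, -0.66, 0.0, 0.0, 0.0], [1.41, -3.82, -0.66, 0.0, 0.0, 0.0]]
max 5.040019841230786 0.0
```

Emit:
jog_arm(
  commands=[
    [0,0,0,0,0,0],
    [0,0,0,0,0,0],
    [0,0,0,0,0,0],
    [0,0,-5,0,0,0],
    [0,0,-5,0,0,0],
    [1.4,-3.8,-0.7,0,0,0],
    [1.4,-3.8,-0.7,0,0,0],
    [1.4,-3.8,-0.7,0,0,0],
    [1.4,-3.8,-0.7,0,0,0],
    [1.4,-3.8,-0.7,0,0,0],
  ],
  fingers=-0.2,
)

```text
time_s: 24.45
tool_pos: [0.4751, 0.0126, 0.2544]
tcp_rot: [[-0.559, -0.829, 0.0], [-0.829, 0.559, 0.0], [-0.0, -0.0, -1.0]]
wrist_force: [-0.3, -0.4, 0.1]
gripper_width: 0.6
finger_force: 0.0
```

```bash
cat > bar.py <<'E'
from h import *
import sys,pickle
T,S=pickle.load(open("c0.pkl","rb"))
def edge(c,roi,name):
    h=cv2.cvtColor(c["frame"],cv2.COLOR_RGB2HSV).astype(int)
    m=np.zeros(h.shape[:2],bool);x0,y0,x1,y1=roi
    m[y0:y1,x0:x1]=((h[...,0]>98)&(h[...,0]<125)&(h[...,1]>90)&(h[...,2]>95))[y0:y1,x0:x1]
    n,l,s,ce=cv2.connectedComponentsWithStats(m.astype(np.uint8)); i=1+np.argmax(s[1:,4]); ys,xs=np.nonzero(l==i)
    v=cv2.fitLine(np.stack([xs,ys],1).astype(np.float32),cv2.DIST_L2,0,.01,.01).ravel()
    t=(np.stack([xs,ys],1)-v[2:])@v[:2]; e=[v[2:]+v[:2]*(t.min()),v[2:]+v[:2]*(t.max())]
    print(name,len(xs),np.round(e,1).tolist(),"mid",np.round(sum(e)/2,1)); return e
et=edge(T,(270,130,320,170),"top");es=edge(S,(225,150,265,180),"side")
for (a,b) in((0,1),(1,0)):
    print([np.round(tri(T,et[i],S,es[j])[0],4).tolist()+[round(tri(T,et[i],S,es[j])[1],4)] for i,j in((0,a),(1,b))])
w=[onz(T,*e,.108)[:2] for e in et];print("top ends",np.round(w,4),"mid",np.mean(w,0),"len",np.linalg.norm(w[0]-w[1]),"yaw",np.arctan2(*(w[0]-w[1])[::-1]))
E
python3 bar.py
```

```text
top 164 [[280.6, 140.2], [309.0, 161.0]] mid [294.8 150.6]
side 140 [[231.8, 171.0], [260.8, 159.5]] mid [246.3 165.3]
[[0.675, -0.1719, 0.1056, np.float64(0.0037)], [0.5983, -0.2598, 0.1103, np.float64(0.0044)]]
[[0.6118, -0.1645, 0.1818, np.float64(0.0722)], [0.6631, -0.2678, 0.0331, np.float64(0.0849)]]
top ends [[ 0.6724 -0.1718]
 [ 0.6012 -0.2602]] mid [ 0.63678108 -0.21598759] len 0.11343658957555679 yaw 0.892932541087521
```

Run:
```python
from h import *
plan([((.55,-.10,.25),.94,9),((.6367,-.2159,.20),-.678,9),((.6367,-.2159,.17),None,2),((.6367,-.2159,.108),None,4)])
```

```text
[[0.57, -1.39, 0.05, 0.0, 0.0, 0.179], [0.32, -1.47, 0.05, 0.0, 0.0, 0.179], [0.05, -1.5, 0.05, 0.0, 0.0, 0.179], [-0.22, -1.49, 0.05, 0.0, 0.0, 0.179], [-0.48, -1.42, 0.05, 0.0, 0.0, 0.179], [-0.72, -1.32, 0.05, 0.0, 0.0, 0.179], [-0.95, -1.17, 0.05, 0.0, 0.0, 0.179], [-1.14, -0.98, 0.05, 0.0, 0.0, 0.179], [-1.3, -0.76, 0.05, 0.0, 0.0, 0.179], [-1.54, -0.47, 0.56, 0.0, 0.0, 0.18]]
[[-1.6, -0.19, 0.56, 0.0, 0.0, 0.18], [-1.61, 0.1, 0.56, 0.0, 0.0, 0.18], [-1.56, 0.38, 0.56, 0.0, 0.0, 0.18], [-1.47, 0.66, 0.56, 0.0, 0.0, 0.18], [-1.33, 0.91, 0.56, 0.0, 0.0, 0.18], [-1.14, 1.13, 0.56, 0.0, 0.0, 0.18], [-0.92, 1.32, 0.56, 0.0, 0.0, 0.18], [-0.67, 1.46, 0.56, 0.0, 0.0, 0.18], [0.0, 0.0, 1.5, 0.0, 0.0, 0.0], [0.0, 0.0, 1.5, 0.0, 0.0, 0.0]]
[[0.0, 0.0, 1.55, 0.0, 0.0, 0.0], [0.0, 0.0, 1.55, 0.0, 0.0, 0.0], [0.0, 0.0, 1.55, 0.0, 0.0, 0.0], [0.0, 0.0, 1.55, 0.0, 0.0, 0.0]]
max 1.7075420931854066 0.18
```

Emit:
jog_arm(
  commands=[
    [0.57,-1.39,0,0,0,0.18],
    [0.32,-1.47,0,0,0,0.18],
    [0.05,-1.5,0,0,0,0.18],
    [-0.22,-1.49,0,0,0,0.18],
    [-0.48,-1.42,0,0,0,0.18],
    [-0.72,-1.32,0,0,0,0.18],
    [-0.95,-1.17,0,0,0,0.18],
    [-1.14,-0.98,0,0,0,0.18],
    [-1.3,-0.76,0,0,0,0.18],
    [-1.54,-0.47,0.5,0,0,0.18],
  ],
)

```text
time_s: 25.7
tool_pos: [0.5588, -0.1126, 0.2492]
tcp_rot: [[-0.676, 0.737, 0.0], [0.737, 0.676, -0.0], [-0.0, 0.0, -1.0]]
wrist_force: [0.1, 0.2, 0.7]
gripper_width: 0.596
finger_force: 0.0
```

Emit:
jog_arm(
  commands=[
    [-1.6,-0.19,0.5,0,0,0.18],
    [-1.61,0.1,0.5,0,0,0.18],
    [-1.56,0.38,0.5,0,0,0.18],
    [-1.47,0.66,0.5,0,0,0.18],
    [-1.33,0.91,0.5,0,0,0.18],
    [-1.14,1.13,0.5,0,0,0.18],
    [-0.92,1.32,0.5,0,0,0.18],
    [-0.67,1.46,0.5,0,0,0.17],
    [0,0,1.0,0,0,0],
    [0,0,0,0,0,0],
  ],
)

```text
time_s: 26.95
tool_pos: [0.6331, -0.2154, 0.1977]
tcp_rot: [[0.627, 0.779, -0.003], [0.779, -0.627, 0.001], [-0.001, -0.003, -1.0]]
wrist_force: [-1.2, 0.0, 0.6]
gripper_width: 0.6
finger_force: 0.0
```

Run:
```python
from h import *
s=status.state();print(s["q"])
plan([((.6367,-.2159,.17),-.678,2),((.6367,-.2159,.108),None,4)])
```

```text
[-0.1150719   0.65721538  0.5837412   1.52856794 -0.39253505  1.07769849
 -0.11699063]
[[0.09, 0.16, 1.38, -0.001, 0.0, 0.0], [0.09, 0.16, 1.38, -0.001, 0.0, 0.0], [0.0, 0.0, 1.55, 0.0, 0.0, 0.0], [0.0, 0.0, 1.55, 0.0, 0.0, 0.0], [0.0, 0.0, 1.55, 0.0, 0.0, 0.0], [0.0, 0.0, 1.55, 0.0, 0.0, 0.0]]
max 1.55 0.001
```

Emit:
jog_arm(
  commands=[
    [0.1,0.15,1.8,0,0,0],
    [0.1,0.15,1.8,0,0,0],
    [0,0,1.8,0,0,0],
    [0,0,1.8,0,0,0],
    [0,0,1.2,0,0,0],
    [0,0,0.6,0,0,0],
    [0,0,0,0,0,0],
    [0,0,0,0,0,0],
    [0,0,0,0,0,0],
    [0,0,0,0,0,0],
  ],
  fingers=0,
)

```text
time_s: 28.2
tool_pos: [0.6378, -0.217, 0.1095]
tcp_rot: [[0.63, 0.776, 0.001], [0.776, -0.63, -0.0], [0.0, 0.001, -1.0]]
wrist_force: [-0.1, 0.3, -0.7]
gripper_width: 0.503
finger_force: 0.0
```

Emit:
jog_arm(
  commands=[
    [0,0,0,0,0,0],
    [0,0,0,0,0,0],
    [0,0,0,0,0,0],
    [0,0,0,0,0,0],
    [0,0,0,0,0,0],
    [0,0,0,0,0,0],
    [0,0,0,0,0,0],
    [0,0,0,0,0,0],
    [0,0,-0.5,0,0,0],
    [0,0,-0.5,0,0,0],
  ],
  fingers=1,
  newtons=80,
)

```text
time_s: 29.45
tool_pos: [0.6377, -0.2171, 0.1196]
tcp_rot: [[0.63, 0.776, 0.0], [0.776, -0.63, -0.0], [0.0, 0.0, -1.0]]
wrist_force: [0.3, -0.4, 0.4]
gripper_width: -0.002
finger_force: 0.0
```

The fingers shut on nothing, so the bar may sit lower than they reach. I have viewed all 10 pictures, so from here I check numerically only.

Run:
```python
from h import *
import pickle
exec(open("bar.py").read().split("et=edge")[0].split("T,S=")[0]+"def edge"+open("bar.py").read().split("def edge")[1].split("et=edge")[0])
T=grab("top");S=grab("side");pickle.dump((T,S),open("c5.pkl","wb"));s=status.state();p=np.array(s["tool_pos"])
T0,S0=pickle.load(open("c0.pkl","rb"))
edge(T,(265,120,325,180),"top");edge(S,(225,150,265,180),"side")
for n,c,c0,r in(("top",T,T0,(265,120,330,185)),("side",S,S0,(210,120,290,215))):
    g=cv2.cvtColor(c["frame"],cv2.COLOR_RGB2GRAY)
    d=(np.abs(c["frame"].astype(int)-c0["frame"]).sum(2)>60)
    print(n,"TCP px",np.round(proj(c,p),1),"tip-22mm",np.round(proj(c,p-[0,0,.022]),1))
    for y in range(r[1],r[3],4): print(y,"".join("#" if d[y,x] else "." for x in range(r[0],r[2])))
```

```text
top 44 [[301.1, 155.1], [308.9, 161.2]] mid [305.  158.1]
side 144 [[231.9, 171.4], [260.9, 159.8]] mid [246.4 165.6]
top TCP px [295.5 149.1] tip-22mm [294.8 150.9]
120 ...........##########################.###########################
124 ........######################################################...
128 ....######################################..########..#####......
132 ########################################################.........
136 #######################....#..#######################............
140 #....#########################.##..###############...............
144 ####..#########...##################....#######..................
148 .###########..#############################......................
152 ##########......#########################........................
156 #################.....################...........................
160 ####.#################...###########.............................
164 #######.########################.................................
168 ##############################...................................
172 ####################
[... 1644 characters left out ...]
....................
184 .............................#########..........................................
188 .................................###....############............................
192 ................................#####..###################......................
196 ...........................................####################.................
200 ..................................................###############...............
204 ...............................###.....####..........######.....................
208 ....................................############...........############.........
212 ..........................................##################################....
```

The side view shows the bar intact at (246,166), with the fingertips ending at the TCP's own pixel row, about 22 mm higher than nominal. I'll grip correspondingly lower.

Emit:
jog_arm(
  commands=[
    [0,0,-0.5,0,0,0],
    [0,0,0,0,0,0],
    [0,0,0,0,0,0],
    [0,0,0,0,0,0],
    [0,0,0.8,0,0,0],
    [0,0,0.8,0,0,0],
    [0,0,0.8,0,0,0],
    [0,0,0.8,0,0,0],
    [0,0,0.3,0,0,0],
    [0,0,0,0,0,0],
  ],
  fingers=0,
)

```text
time_s: 30.8
tool_pos: [0.6375, -0.217, 0.0889]
tcp_rot: [[0.63, 0.776, -0.0], [0.776, -0.63, 0.0], [-0.0, -0.0, -1.0]]
wrist_force: [0.1, -0.2, 0.8]
gripper_width: 0.494
finger_force: 0.0
```

Emit:
jog_arm(
  commands=[
    [0,0,0,0,0,0],
    [0,0,0,0,0,0],
    [0,0,0,0,0,0],
    [0,0,0,0,0,0],
    [0,0,0,0,0,0],
    [0,0,0,0,0,0],
    [0,0,0,0,0,0],
    [0,0,0,0,0,0],
    [0,0,0,0,0,0],
    [0,0,0,0,0,0],
  ],
  fingers=1,
)

```text
time_s: 32.05
tool_pos: [0.6375, -0.2168, 0.0895]
tcp_rot: [[0.63, 0.776, -0.0], [0.776, -0.63, 0.001], [0.0, -0.0, -1.0]]
wrist_force: [-3.1, 2.2, 5.9]
gripper_width: 0.157
finger_force: 79.3
```

Run:
```python
from h import *
p=np.array([.6375,-.2168,.0895])
plan([((p[0],p[1],.29),None,10),((.6375-.004,-.2168+.07,.29),-.62,3),((.62,.15,.29),-.32,10),((.614,.215,.29),-.267,3)],(p,-.681))
```

```text
[[0.0, 0.0, -2.0, 0.0, 0.0, 0.0], [0.0, 0.0, -2.0, 0.0, 0.0, 0.0], [0.0, 0.0, -2.0, 0.0, 0.0, 0.0], [0.0, 0.0, -2.0, 0.0, 0.0, 0.0], [0.0, 0.0, -2.0, 0.0, 0.0, 0.0], [0.0, 0.0, -2.0, 0.0, 0.0, 0.0], [0.0, 0.0, -2.0, 0.0, 0.0, 0.0], [0.0, 0.0, -2.0, 0.0, 0.0, 0.0], [0.0, 0.0, -2.0, 0.0, 0.0, 0.0], [0.0, 0.0, -2.0, 0.0, 0.0, 0.0]]
[[1.73, -1.57, 0.0, 0.0, 0.0, -0.02], [1.76, -1.54, 0.0, 0.0, 0.0, -0.02], [1.79, -1.5, 0.0, 0.0, 0.0, -0.02], [2.34, -1.83, 0.0, 0.0, 0.0, -0.03], [2.39, -1.76, 0.0, 0.0, 0.0, -0.03], [2.44, -1.69, 0.0, 0.0, 0.0, -0.03], [2.49, -1.62, 0.0, 0.0, 0.0, -0.03], [2.54, -1.54, 0.0, 0.0, 0.0, -0.03], [2.59, -1.46, 0.0, 0.0, 0.0, -0.03], [2.63, -1.39, 0.0, 0.0, 0.0, -0.03]]
[[2.67, -1.31, 0.0, 0.0, 0.0, -0.03], [2.71, -1.23, 0.0, 0.0, 0.0, -0.03], [2.74, -1.14, 0.0, 0.0, 0.0, -0.03], [1.99, -0.87, 0.0, 0.0, 0.0, -0.018], [2.01, -0.84, 0.0, 0.0, 0.0, -0.018], [2.02, -0.8, 0.0, 0.0, 0.0, -0.018]]
max 2.9760712357065646 0.03
```

Emit:
jog_arm(
  commands=[
    [0,0,-0.8,0,0,0],
    [0,0,-1.2,0,0,0],
    [0,0,-2,0,0,0],
    [0,0,-2.5,0,0,0],
    [0,0,-3,0,0,0],
    [0,0,-3,0,0,0],
    [0,0,-3,0,0,0],
    [0,0,-2.5,0,0,0],
    [0,0,-1.5,0,0,0],
    [0,0,-0.5,0,0,0],
  ],
)

```text
time_s: 33.3
tool_pos: [0.6379, -0.2172, 0.2904]
tcp_rot: [[0.63, 0.776, 0.002], [0.776, -0.63, -0.0], [0.001, 0.001, -1.0]]
wrist_force: [0.3, 0.8, -3.8]
gripper_width: 0.159
finger_force: 78.4
```

The pan is lifted, weighing about 4 N. Next I carry it over to the scale.

Emit:
jog_arm(
  commands=[
    [1.73,-1.57,0,0,0,-0.02],
    [1.76,-1.54,0,0,0,-0.02],
    [1.79,-1.5,0,0,0,-0.02],
    [2.34,-1.83,0,0,0,-0.03],
    [2.39,-1.76,0,0,0,-0.03],
    [2.44,-1.69,0,0,0,-0.03],
    [2.49,-1.62,0,0,0,-0.03],
    [2.54,-1.54,0,0,0,-0.03],
    [2.59,-1.46,0,0,0,-0.03],
    [2.63,-1.39,0,0,0,-0.03],
  ],
)

```text
time_s: 34.55
tool_pos: [0.6242, 0.0621, 0.2887]
tcp_rot: [[0.399, 0.917, -0.001], [0.917, -0.399, -0.0], [-0.001, -0.001, -1.0]]
wrist_force: [0.8, 0.2, -4.1]
gripper_width: 0.163
finger_force: 78.4
```

Emit:
jog_arm(
  commands=[
    [2.67,-1.31,0,0,0,-0.03],
    [2.71,-1.23,0,0,0,-0.03],
    [2.74,-1.14,0,0,0,-0.03],
    [2,-0.87,0,0,0,-0.018],
    [2,-0.84,0,0,0,-0.018],
    [2,-0.8,0,0,0,-0.018],
    [0,0,0,0,0,0],
    [0,0,0,0,0,0],
    [0,0,0,0,0,0],
    [0,0,0,0,0,0],
  ],
)

```text
time_s: 35.8
tool_pos: [0.6151, 0.2138, 0.2892]
tcp_rot: [[0.266, 0.964, 0.0], [0.964, -0.266, -0.0], [-0.0, 0.0, -1.0]]
wrist_force: [-0.1, 0.4, -3.5]
gripper_width: 0.161
finger_force: 78.4
```

```bash
cat > chk.py <<'E'
from h import *
import pickle
T=grab("top");S=grab("side");pickle.dump((T,S),open("c6.pkl","wb"));s=status.state();p=np.array(s["tool_pos"]);R=np.array(s["tcp_rot"])
print(p,"psi",np.arctan2(R[1,1],R[0,1]),s["wrist_force"],s["q"][6])
zb=p[2]+.0155; b=np.array([p[0],p[1],zb]); yax=-R[:,0]  # bar runs along tool x
for n,c in(("top",T),("side",S)):
    u,v=proj(c,b);roi=tuple(int(k) for k in(max(u-45,0),max(v-45,0),u+45,v+45))
    bl=[k for k in blobs(c,(98,90,70),(125,255,255),4,roi)]
    ys,xs=np.nonzero(np.any([k[3] for k in bl],axis=0)) if bl else ([],[])
    print(n,"pred ends",np.round(proj(c,b+yax*.058),1),np.round(proj(c,b-yax*.058),1),[(int(k[0]),np.round(k[1],1).tolist(),k[2].tolist()) for k in bl])
    if len(xs):
        w=np.array([onz(c,x,y,zb+(.004 if n=="top" else 0)) for x,y in zip(xs,ys)])[:,:2]
        v=cv2.fitLine(w.astype(np.float32),cv2.DIST_L2,0,.01,.01).ravel(); t=(w-p[:2])@yax[:2]; print("  bar yaw",np.arctan2(v[1],v[0])%np.pi,"ext along bar rel TCP",t.min(),t.max(),"mid",(t.min()+t.max())/2,"across",((w-p[:2])@R[:2,1]).mean())
E
python3 chk.py
```

```text
[0.61498476 0.21416597 0.28918448] psi -0.2686445614193692 [-0.45012117 -0.56633851 -3.27185368] -0.48174809008803454
top pred ends [163.7 146.8] [122.1 136.5] [(137, [152.1, 143.7], [141, 138, 24, 12])]
  bar yaw 1.2499561 ext along bar rel TCP -0.005455838723641658 0.058636171676210304 mid 0.026590166476284323 across -0.0002499099910241011
side pred ends [222.3 182.7] [191.1 212.7] [(54, [227.9, 158.5], [224, 154, 8, 11]), (15, [221.5, 188.3], [219, 185, 7, 8]), (180, [199.3, 204.1], [189, 193, 19, 22]), (8, [188.9, 213.1], [188, 212, 3, 3])]
  bar yaw 1.5166394 ext along bar rel TCP -0.06417962647575776 0.17214606025803145 mid 0.053983216891136845 across 0.009465769067241305
```

Emit:
jog_arm(
  commands=[
    [0.07,-0.1,1.0,0,0,0],
    [0,0,1.8,0,0,0],
    [0,0,2,0,0,0],
    [0,0,2,0,0,0],
    [0,0,2,0,0,0],
    [0,0,2,0,0,0],
    [0,0,1.4,0,0,0],
    [0,0,0.9,0,0,0],
    [0,0,0.4,0,0,0],
    [0,0,0,0,0,0],
  ],
)

```text
time_s: 37.15
tool_pos: [0.6143, 0.2156, 0.1543]
tcp_rot: [[0.265, 0.964, 0.0], [0.964, -0.265, 0.0], [0.0, 0.0, -1.0]]
wrist_force: [-0.3, 0.1, -3.0]
gripper_width: 0.162
finger_force: 78.4
```

```bash
python3 chk.py
```

```text
[0.61456118 0.21567702 0.15476146] psi -0.26800193444999953 [ 0.54045338  0.06846631 -3.14209361] -0.43313861837243706
top pred ends [173.4 159.4] [136.6 150.3] [(103, [163.2, 157.0], [154, 152, 20, 10])]
  bar yaw 1.2497267 ext along bar rel TCP -0.0031572761326787067 0.0584179773044059 mid 0.027630350585863595 across -0.0009052568346698655
side pred ends [224.9 227.2] [197.2 258.8] [(19, [222.6, 227.1], [221, 225, 4, 5]), (165, [204.1, 249.8], [195, 239, 18, 21]), (9, [196.4, 260.1], [195, 259, 4, 3])]
  bar yaw 1.346045 ext along bar rel TCP -0.064367494149893 0.06363505861315093 mid -0.0003662177683710355 across 0.0021823128367119905
```

Emit:
jog_arm(
  commands=[
    [0,0,0.3,0,0,0],
    [0,0,0.3,0,0,0],
    [0,0,0.15,0,0,0],
    [0,0,0.1,0,0,0],
    [0,0,0.1,0,0,0],
    [0,0,0.1,0,0,0],
    [0,0,0.1,0,0,0],
    [0,0,0,0,0,0],
    [0,0,0,0,0,0],
    [0,0,0,0,0,0],
  ],
)

```text
time_s: 38.5
tool_pos: [0.6141, 0.2156, 0.1426]
tcp_rot: [[0.265, 0.964, 0.0], [0.964, -0.265, 0.0], [0.0, 0.0, -1.0]]
wrist_force: [0.4, 0.8, -3.1]
gripper_width: 0.163
finger_force: 78.4
```

Emit:
jog_arm(
  commands=[
    [0,0,0.1,0,0,0],
    [0,0,0.1,0,0,0],
    [0,0,0.1,0,0,0],
    [0,0,0.1,0,0,0],
    [0,0,0.1,0,0,0],
    [0,0,0.1,0,0,0],
    [0,0,0,0,0,0],
    [0,0,0,0,0,0],
    [0,0,0,0,0,0],
    [0,0,0,0,0,0],
  ],
)

```text
time_s: 39.75
tool_pos: [0.6141, 0.2156, 0.1366]
tcp_rot: [[0.265, 0.964, 0.0], [0.964, -0.265, -0.0], [0.0, 0.0, -1.0]]
wrist_force: [-0.3, 0.3, -3.7]
gripper_width: 0.16
finger_force: 78.4
```

Emit:
jog_arm(
  commands=[
    [0,0,0.05,0,0,0],
    [0,0,0.05,0,0,0],
    [0,0,0.05,0,0,0],
    [0,0,0.05,0,0,0],
    [0,0,0.05,0,0,0],
    [0,0,0,0,0,0],
    [0,0,0,0,0,0],
    [0,0,0,0,0,0],
    [0,0,0,0,0,0],
    [0,0,0,0,0,0],
  ],
)

```text
time_s: 41.0
tool_pos: [0.6139, 0.2156, 0.1346]
tcp_rot: [[0.265, 0.964, -0.0], [0.964, -0.265, 0.0], [0.0, -0.0, -1.0]]
wrist_force: [-3.8, 0.1, 6.3]
gripper_width: 0.161
finger_force: 79.5
```

The pan has reached the deck at the expected height, with about 10 N of contact. I'll release and lift away.

Emit:
jog_arm(
  commands=[
    [0,0,0,0,0,0],
    [0,0,0,0,0,0],
    [0,0,0,0,0,0],
    [0,0,0,0,0,0],
    [0,0,0,0,0,0],
    [0,0,0,0,0,0],
    [0,0,-1,0,0,0],
    [0,0,-2,0,0,0],
    [0,0,-3,0,0,0],
    [0,0,-3,0,0,0],
  ],
  fingers=0,
)

```text
time_s: 42.25
tool_pos: [0.6145, 0.2155, 0.2267]
tcp_rot: [[0.265, 0.964, 0.001], [0.964, -0.265, 0.001], [0.001, 0.001, -1.0]]
wrist_force: [0.3, 0.1, 0.0]
gripper_width: 0.502
finger_force: 0.0
```

Emit:
jog_arm(
  commands=[
    [0,0,-4,0,0,0],
    [0,0,-4,0,0,0],
    [0,0,-3,0,0,0],
    [-4,0,0,0,0,0],
    [-4,0,0,0,0,0],
    [-4,0,0,0,0,0],
    [-4,0,0,0,0,0],
    [-4,0,0,0,0,0],
    [-4,0,0,0,0,0],
    [0,0,0,0,0,0],
  ],
)

```text
time_s: 43.5
tool_pos: [0.5499, -0.0202, 0.3361]
tcp_rot: [[0.271, 0.963, 0.002], [0.963, -0.271, -0.0], [0.0, 0.002, -1.0]]
wrist_force: [-0.4, 1.1, -0.6]
gripper_width: 0.5
finger_force: 0.0
```

Run:
```python
from h import *
exec("def edge"+open("bar.py").read().split("def edge")[1].split("et=edge")[0])
T=grab("top");S=grab("side")
et=edge(T,(130,125,190,185),"top");es=edge(S,(188,215,235,272),"side")
yax=np.array([-.265,-.964]);seat=np.array([.6139,.2150]);b=np.array([*seat,.150])
for n,c in(("top",T),("side",S)): print(n,"pred",np.round([proj(c,b+.057*np.array([*(k*yax),0])) for k in(1,-1)],1).tolist())
for i,j in((0,0),(1,1),(0,1),(1,0)): print(i,j,tri(T,et[i],S,es[j]))
for n,c in(("top",T),("side",S)):
    print(n,"red",[(int(k[0]),np.round(k[1],1).tolist()) for k in blobs(c,(0,150,80),(6,255,255),10,(140,215,190,260) if n=="top" else (295,240,340,290))])
h=np.array([.503,.157])
for a in(1.2,1.3,1.4,1.5):
    A=a-.267;g=h+np.array([[np.cos(A),-np.sin(A)],[np.sin(A),np.cos(A)]])@[-.037,.14];print(a,np.round(proj(T,[*g,.106]),1),np.round(proj(S,[*g,.106]),1))
s=status.state();print(s["time_s"],s["tool_pos"],s["wrist_force"])
```

```text
top 197 [[137.8, 152.7], [174.9, 161.4]] mid [156.4 157. ]
side 331 [[198.4, 263.3], [227.1, 231.2]] mid [212.7 247.3]
top pred [[174.6, 161.2], [139.1, 152.4]]
side pred [[225.4, 233.2], [198.6, 264.4]]
0 0 (array([0.62749183, 0.2719711 , 0.15599653]), np.float64(0.001652326287293273))
1 1 (array([0.59554379, 0.15791111, 0.15602754]), np.float64(0.0019096068106710896))
0 1 (array([0.58333558, 0.24238759, 0.24572932]), np.float64(0.03479479396083349))
1 0 (array([0.64769563, 0.18468382, 0.04446614]), np.float64(0.04449083153647682))
top red [(10, [160.8, 237.0])]
side red [(88, [318.7, 265.0])]
1.2 [159.9 237.7] [313.9 276.8]
1.3 [164.4 239.2] [316.4 272.7]
1.4 [168.9 240.2] [318.2 268.4]
1.5 [173.6 240.7] [319.4 264. ]
43.6 [ 0.55079948 -0.01588404  0.33539193] [-0.3967316   1.06513683 -0.89413179]
```

Run:
```python
from h import *
import pickle
T,S=pickle.load(open("c0.pkl","rb"));b=np.array([.6367,-.2159,.105]);y=np.array([.629,.777,0])
print("top bar pred mid",(np.array(proj(T,b+.057*y))+proj(T,b-.057*y))/2,"obs 294.8 150.6");print("side",(np.array(proj(S,b+.057*y))+proj(S,b-.057*y))/2,"obs 246.3 165.3")
for z in(.150,.153,.156): 
    q=np.array([.6139,.215,z]);yy=np.array([-.265,-.964,0])*.057
    print(z,"side mid pred",(np.array(proj(S,q+yy))+proj(S,q-yy))/2,"obs 212.7 247.3")
```

```text
top bar pred mid [294.67063499 150.86972407] obs 294.8 150.6
side [246.25156955 165.95896888] obs 246.3 165.3
0.15 side mid pred [211.9832134  248.81612818] obs 212.7 247.3
0.153 side mid pred [211.89935554 247.93969632] obs 212.7 247.3
0.156 side mid pred [211.81512073 247.0593988 ] obs 212.7 247.3
```

```bash
python3 -c "
from h import *
print(ticket.sign_off())"
```

```text
the job is handed in; nothing more can be done
None
```

I handed the job in at about 44 s of the 67 s allowed, with no verdict returned: the door is open at about 1.4 rad, and the pan is on both pegs, with contact at deck height and its lip out through the doorway; one bystander, the tub, was in the door's path, so it was turned about 55° and its centre moved about 8 mm, peaking near 18 mm (limit 30 mm).

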